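Load the injector-driver test box and step it up six clicks

ROBOT

A 7-joint arm with a two-finger parallel gripper is mounted at the origin on the work surface. World frame = base frame: x ahead of the robot, y to its left, z up, the work surface at z = 0. Lengths are in m, angles in rad, forces in N, time in s.
With the tool pointing down it reaches from about 0.4 to 0.85 m from the base axis. Payload 4.5 kg.
Tool frame: the origin (TCP) lies midway between the tips of the shut fingers; the grasp point (between the pads) lies 19 mm behind it (r.hold_point_z is the distance from the TCP to the grasp point, in m); z points along the fingers, y is the direction in which the jaws open and shut (so a half turn about z gives the same grasp; the last joint's range is limited). The gripper opens to 88 mm and grips with 3 to 60 N. Pads are 18 mm wide; open, the fingers measure 123 mm over their backs; the gripper's body (75 mm by 187 mm) begins 45 mm behind the grasp point.
Start: joints at [1.155, 0.689, -0.195, 1.565, 0.157, 0.902, -0.215], TCP at [0.272, -0.563, 0.239] pointing down, gripper open.
Joint ranges: [-3.01, 3.01], [-0.46, 2.08], [-1.47, 1.51], [0.13, 2.56], [-1, 4.14], [0.04, 2.09], [-2.66, 2.66]. Speed limits (rad/s): [2.57, 2.57, 3.14, 3.14, 3.14, 3.14, 3.14].

INTERFACE

Orientations are given as a unit quaternion [x, y, z, w].
In Python, from plant import r gives the robot as it stands. The module is installed in compiled form; this text tells all that it offers.
- The arm moves only by the tool move_arm, never from a script. Its arguments are lists of equal length, an entry for each row: "turn": the turn, a rotation vector about the tool's x, y, z in units of 2 pi rad (1.0 is 2 pi rad), a list of three; "dp": the shift along the tool's x, y, z in units of 2.5 cm (1.0 is 2.5 cm), a list of three; "jaw": the closure, from -1 (fully open) to 1 (shut), so that 0 is half open. In form: {"turn": [[wx, wy, wz], ...], "dp": [[x, y, z], ...], "jaw": [jaw, ...]}. A call has 1 to 10 rows; each row shifts and turns the commanded pose from where the row before left it, along the tool's axes as they then stand; what a row does not reach is not made up. A row lasts 1/12 s, in which the tool goes at most 41.7 mm and 7.16 degrees, less where a joint would pass 70% of its speed; a pose out of reach is approached as far as the arm can. A call with a number of a shift or a turn outside -1 to 1 is refused whole. A call with a gripper value outside its range is refused whole. The fingers move at their own pace and stop on an object; "newtons" is the grip in N (left out, the last holds). Time passes only in rows, so rows that do not move let the fingers close. It gives the time, the measured TCP pose, the force and the opening at its end, in the units of the state.
- r.get_state(): the state, without advancing time (a new reading comes with each control period).
- r.snapshot(name): name is "scene" or "top"; returns a dict with "frame" (384x512x3 uint8, blue, green, red), "mtx" (3x3 intrinsics, pixels), "origin" and "orientation" of the camera in the world. Camera axes: x right, y up, looking along -z (the intrinsics and any distortion apply to the point x, -y, -z); pixel columns grow to the right and rows downward; lengths in m; the calibration is good to about 2 mm. A picture is of the moment at which its call begins. There is no depth.
- r.finish_job(): hands the job in, once; it reports no verdict.
The state is a dict: "clock": time; "q": joint angles; "qd": joint speeds; "joint_torque": joint torques, N m; "tool_pos": TCP position; "eef_rot": TCP orientation; "contact_force": force on the tool from outside, world axes, zero at the start; "moment": the same for the moment, N m; "opening": opening from 0.0 (shut) to 1.0 (fully open).
Only numpy, scipy, OpenCV 4.12 (cv2) and the standard library are available. Lean on these libraries where they do the work, as an engineer would, in place of code of your own. Each camera call takes 0.05 s, during which the arm holds its last target.

TASK

Turn the step selector back (anticlockwise) to its stop at zero, then flip the cam lever of the test box fully open, and push every dummy-load plug lying on the bench fully home into a terminal of its own, any terminal. Flip the lever fully shut again, and only then turn the selector clockwise exactly six clicks from the stop. The selector must never go past the sixth click, nor be off zero while the lever is open.

Things in the scene. Friction and masses are not known exactly. Their poses are not given: they have to be found in the camera images.
- test_box: grey test box fixed to the bench, 90 (x) by 236 (y) by 62 mm high; origin at the centre of its underside, z up. Its four terminals are in the +x face (45 mm in front of the origin, facing away from the robot). An aluminium clamp bar (22 x 210 x 10 mm) lies on its top and rises up to 6 mm as the cam lever opens; highest point of box and bar about 78 mm. The cam lever stands at its +y end
- cam_lever (a joint): angle of the cam lever, rad: 0 = shut, leaning 0.6 rad from the vertical inward (towards the box's -y) over the box; 1.5 = fully open, leaning 0.9 rad outward (box's +y). It swings in the box's own y-z plane, about 0.12 N m of friction, and stays where it is left. Over 1.3 counts as open, under 0.13 as shut
- lever_ball (a point): centre of the black ball, 20 mm across, at the end of the cam lever, 85 mm from the pivot; the lever's rod is 10 mm thick
- lever_pivot (a point): pivot of the cam lever, 64 mm above the bench on a 28 mm wide bracket; the axis runs along the box's x; a 30 mm round cam boss surrounds it
- step_knob (a joint): angle of the step selector, rad, growing clockwise seen from above: 0 = end stop (step zero), one click = 0.5236 rad (30 degrees), nine clicks in all. A spring ball holds it at each click; about 0.1 N m takes it over to the next, and if let go between clicks it falls into the nearer one
- selector: grey selector box fixed to the bench, 120 (x) by 110 (y) by 48 mm high, origin at the centre of its underside, z up; white tick marks 30 degrees apart round the knob, the long one (step zero) on its -x side
- knob_grip (a point): on the knob's upright axis, 76 mm above the bench, at the height to grip; its x axis runs along the grip bar. The knob: black, a 48 mm round skirt 8 mm high (50 to 58 mm above the bench) with a grip bar over it 46 mm long, 14 mm wide, up to 90 mm above the bench; a white line marks its pointer end (its -x), which points to the long tick at zero
- terminal0 (a point): mouth of a terminal opening (the -y end of the row), centre of a brass-framed square hole, 8 mm wide and 32 mm deep, in the test box's +x face, 42 mm above the bench; neighbours 56 mm apart; the hole runs along the box's -x
- terminal1 (a point): mouth of a terminal opening (-y of the middle of the row), centre of a brass-framed square hole, 8 mm wide and 32 mm deep, in the test box's +x face, 42 mm above the bench; neighbours 56 mm apart; the hole runs along the box's -x
- terminal2 (a point): mouth of a terminal opening (+y of the middle of the row), centre of a brass-framed square hole, 8 mm wide and 32 mm deep, in the test box's +x face, 42 mm above the bench; neighbours 56 mm apart; the hole runs along the box's -x
- terminal3 (a point): mouth of a terminal opening (the +y, lever end of the row), centre of a brass-framed square hole, 8 mm wide and 32 mm deep, in the test box's +x face, 42 mm above the bench; neighbours 56 mm apart; the hole runs along the box's -x
- seat0 (a point): point 30 mm inside terminal0: where a plug's tip is when its grip touches the face
- seat1 (a point): point 30 mm inside terminal1: where a plug's tip is when its grip touches the face
- seat2 (a point): point 30 mm inside terminal2: where a plug's tip is when its grip touches the face
- seat3 (a point): point 30 mm inside terminal3: where a plug's tip is when its grip touches the face
- plug0: dummy-load plug, 45 g, perhaps absent: square black grip 50 long by 20 by 20 mm, origin at the grip's centre; a brass pin 7 mm thick and 30 mm long with a tip tapered over its last 6 mm sticks out along its +x. Lies on the bench with its axis level (origin 10 mm above the bench)
- plug0_tip (a point): tip of the pin of plug0, 55 mm from its origin along +x
- plug1: dummy-load plug, 45 g, perhaps absent: square black grip 50 long by 20 by 20 mm, origin at the grip's centre; a brass pin 7 mm thick and 30 mm long with a tip tapered over its last 6 mm sticks out along its +x. Lies on the bench with its axis level (origin 10 mm above the bench)
- plug1_tip (a point): tip of the pin of plug1, 55 mm from its origin along +x
- plug2: dummy-load plug, 45 g, perhaps absent: square black grip 50 long by 20 by 20 mm, origin at the grip's centre; a brass pin 7 mm thick and 30 mm long with a tip tapered over its last 6 mm sticks out along its +x. Lies on the bench with its axis level (origin 10 mm above the bench)
- plug2_tip (a point): tip of the pin of plug2, 55 mm from its origin along +x
- plug3: dummy-load plug, 45 g, perhaps absent: square black grip 50 long by 20 by 20 mm, origin at the grip's centre; a brass pin 7 mm thick and 30 mm long with a tip tapered over its last 6 mm sticks out along its +x. Lies on the bench with its axis level (origin 10 mm above the bench)
- plug3_tip (a point): tip of the pin of plug3, 55 mm from its origin along +x

How it is judged:
By the outcome, as a careful person would: the job done as asked, in the order asked, and still so for the second after the job is handed in, with the robot touching nothing.
Of plug0, plug1, plug2, plug3 only 2 to 4 are there at a start; the rules pass over those that are not, and their reading is None.
At some moment in a run one of plug0, plug1, plug2, plug3 may be knocked a few centimetres aside while the robot is not near it.
Once in a run the grip may slacken for a moment while it holds something.
It also fails if it takes over 210 s, if anything falls off the work surface, if the arm or the gripper's body presses on something with over 40 N, if the wrist force passes 120 N, or if a joint passes its speed limit or range.

## Working session

There is one attempt and no reset: what is moved stays moved. The work goes in short steps, Python scripts to look and compute and a tool call to move; the robot and the scene stay as the last step left them, time stands still between calls to the robot, and variables do not carry over. Pictures are saved under pics/ and viewed, and the job is handed in when it is done.

Besides the shell and the picture viewer there is one more tool, called after "Request:" as name(argument=value, ...) on one line, values as JSON. move_arm: Moves the arm, as the interface text tells. Shifts and turns lie within -1 to 1; 1 stands for 2.5 cm of shift or 2 pi rad of turn. Its arguments: {"type":"object","properties":{"turn":{"type":"array","items":{"type":"array","items":{"type":"number","minimum":-1,"maximum":1}}},"dp":{"type":"array","items":{"type":"array","items":{"type":"number","minimum":-1,"maximum":1}}},"jaw":{"type":"array","items":{"type":"number"}},"newtons":{"type":"number"}},"required":["turn","dp","jaw"]}

```bash
mkdir -p pics; ls; python3 - <<'E'
from plant import r
import cv2
s=r.get_state(); print({k:(v if not hasattr(v,'round') else v) for k,v in s.items()})
print(r.hold_point_z)
for n in("scene","top"):
    p=r.snapshot(n); cv2.imwrite(f"pics/{n}0.png",p["frame"]); print(n,p["mtx"],p["origin"],p["orientation"],[k for k in p])
E
```

```text
pics
{'clock': 0.0, 'q': array([ 1.15480292,  0.68995793, -0.19451171,  1.56634641,  0.15729978,
        0.90246371, -0.21508618]), 'qd': array([ 0.0004647 ,  0.00042512, -0.00132779, -0.00056029,  0.00136704,
       -0.00033607, -0.00078655]), 'joint_torque': array([ 7.36777583e-04, -5.27559400e+01, -1.26662023e+00, -1.53429902e+01,
       -5.25753619e-02,  6.49285968e-03,  1.48685945e-04]), 'tool_pos': array([ 0.2714227 , -0.56229678,  0.23792558]), 'eef_rot': array([ 9.74805987e-01,  2.23052667e-01, -2.61259716e-04, -8.53037870e-04]), 'contact_force': array([-0.41253238,  0.29907501, -0.30067519]), 'moment': array([-0.01811496, -0.00064877,  0.01503758]), 'opening': 1.001457796368635}
0.0187
scene [[450.2066431    0.         264.50848061]
 [  0.         450.2066431  191.6509535 ]
 [  0.           0.           1.        ]] [1.27229429 0.49161684 0.6684234 ] [0.20857744 0.43620795 0.78266242 0.39199185] ['frame', 'mtx', 'origin', 'orientation']
top [[409.33658029   0.         257.81192544]
 [  0.         409.33658029 187.28430809]
 [  0.           0.           1.        ]] [ 0.37211329 -0.04402243  1.0518955 ] [-0.06669341  0.06690844  0.70999169 -0.69784457] ['frame', 'mtx', 'origin', 'orientation']
```

View pics/scene0.png

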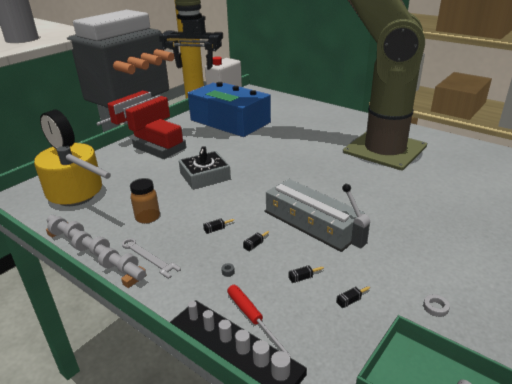

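View pics/top0.png

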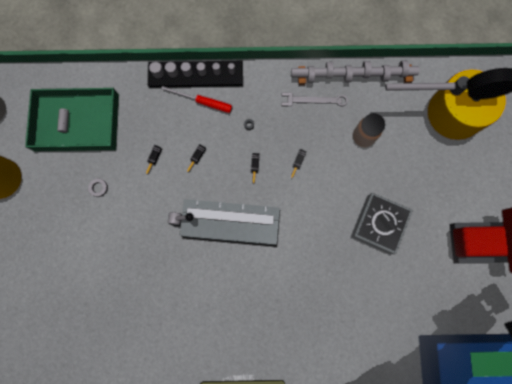

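```bash
cat > h.py <<'E'
import numpy as np, cv2
from scipy.spatial.transform import Rotation as R
from plant import r
def ray(p,uv):
    K=p["mtx"]; d=np.array([(uv[0]-K[0,2])/K[0,0],-(uv[1]-K[1,2])/K[1,1],-1.])
    return np.array(p["origin"]),R.from_quat(p["orientation"]).apply(d)
def onz(p,uv,z):
    o,d=ray(p,uv); return o+d*(z-o[2])/d[2]
def proj(p,X):
    c=R.from_quat(p["orientation"]).inv().apply(np.atleast_2d(X)-p["origin"]); K=p["mtx"]
    return np.c_[K[0,2]+K[0,0]*c[:,0]/-c[:,2],K[1,2]-K[1,1]*c[:,1]/-c[:,2]]
def tri(p1,u1,p2,u2):
    o1,d1=ray(p1,u1);o2,d2=ray(p2,u2)
    t=np.linalg.lstsq(np.c_[d1,-d2],o2-o1,rcond=None)[0]
    a=o1+d1*t[0];b=o2+d2*t[1]; return (a+b)/2,np.linalg.norm(a-b)
def crop(p,x0,y0,x1,y1,s,name):
    cv2.imwrite("pics/"+name,cv2.resize(p["frame"][y0:y1,x0:x1],None,fx=s,fy=s,interpolation=cv2.INTER_CUBIC))
def st():
    s=r.get_state(); print("t",round(s["clock"],2),"pos",np.round(s["tool_pos"],4),"q",np.round(s["eef_rot"],4),"F",np.round(s["contact_force"],1),"op",round(s["opening"],3)); return s
E
python3 - <<'E'
from h import *
t=r.snapshot("top"); s=r.snapshot("scene")
crop(t,140,140,320,260,4.4,"t1.png"); crop(t,340,180,430,260,8,"t2.png")
crop(s,190,170,390,315,4,"s1.png"); crop(s,165,135,245,195,8,"s2.png")
E
```

```text
(no output)
```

View pics/t1.png

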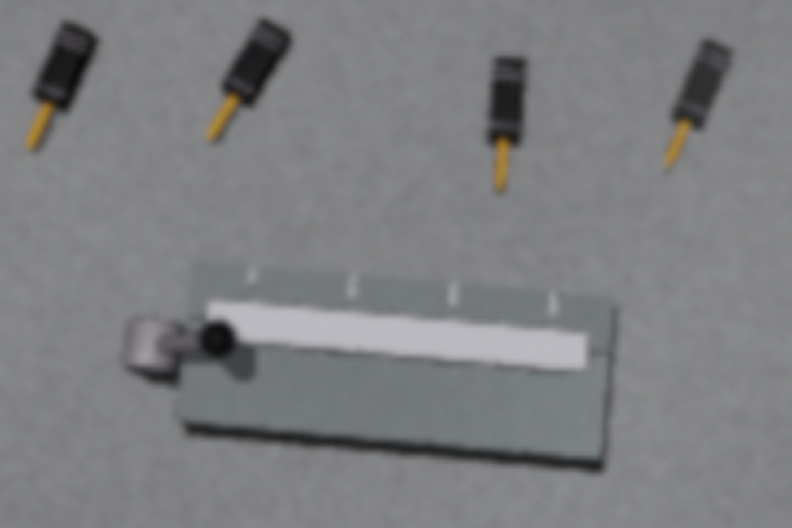

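View pics/t2.png

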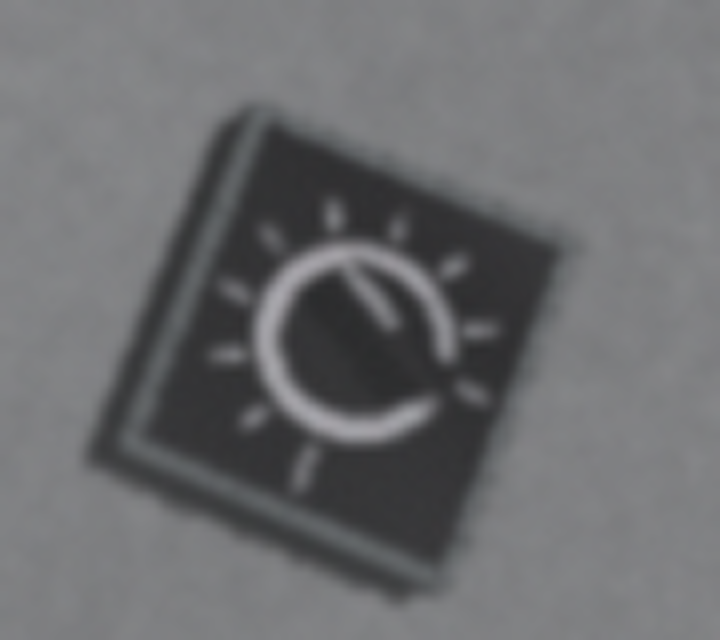

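View pics/s1.png

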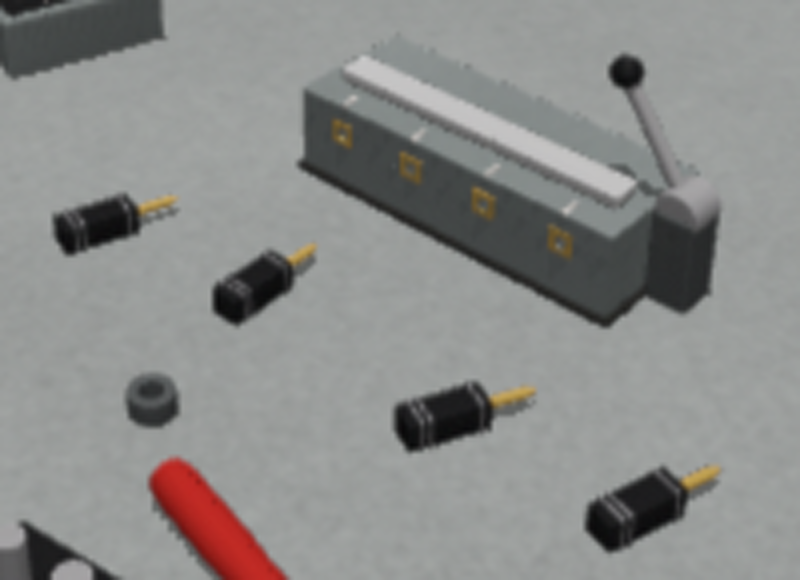

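View pics/s2.png

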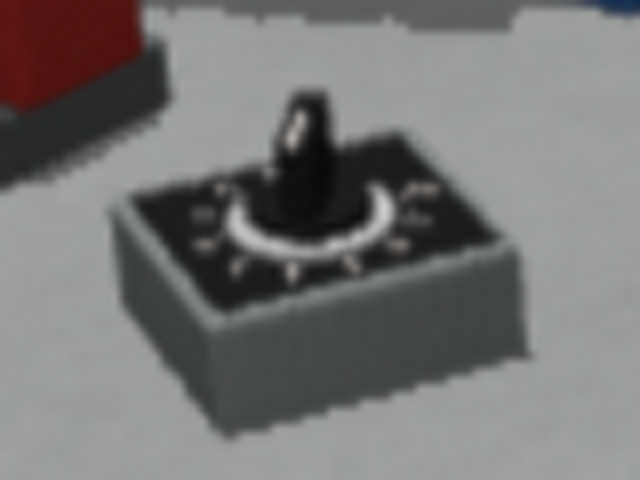

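```bash
cat >> h.py <<'E'
def blobs(m,amin):
    n,l,s,c=cv2.connectedComponentsWithStats(m.astype(np.uint8)); return [(c[i],s[i,4],l==i) for i in range(1,n) if s[i,4]>=amin]
def brass(f):
    h=cv2.cvtColor(f,cv2.COLOR_BGR2HSV); return (h[...,0]>12)&(h[...,0]<32)&(h[...,1]>110)&(h[...,2]>70)
def roi(m,x0,y0,x1,y1):
    o=np.zeros_like(m);o[y0:y1,x0:x1]=m[y0:y1,x0:x1];return o
E
python3 - <<'E'
from h import *
t=r.snapshot("top"); s=r.snapshot("scene")
print("brass top")
for c,a,m in blobs(roi(brass(t["frame"]),140,140,320,260),4): print(c.round(1),a,onz(t,c,.01).round(4))
print("brass scene")
for c,a,m in blobs(roi(brass(s["frame"]),190,170,390,315),4): print(c.round(1),a,"z42",onz(s,c,.042).round(4),"z10",onz(s,c,.01).round(4))
# dark grips
print("dark top")
g=t["frame"].max(2)
for c,a,m in blobs(roi(g<60,140,140,320,200),20):
    ys,xs=np.nonzero(m); rc=cv2.minAreaRect(np.c_[xs,ys].astype(np.float32)); print(c.round(1),a,onz(t,c,.02).round(4),[np.round(v,1) for v in rc])
print("dark scene")
g=s["frame"].max(2)
for c,a,m in blobs(roi(g<60,190,210,390,315),20): print(c.round(1),a,onz(s,c,.012).round(4))
# manual pts
def T(u,v): return (140+u/4.4,140+v/4.4)
print("box top corners", [onz(t,T(*p),.062).round(4) for p in[(193,262),(613,297),(605,462),(178,425)]])
print("bar corners",[onz(t,T(*p),.072).round(4) for p in[(208,300),(587,335),(585,369),(205,340)]])
S=lambda u,v:(190+u/4,170+v/4)
print("ball",tri(t,T(217,338),s,S(627,71)), "lblticks",[onz(t,T(*p),.062).round(4) for p in [(252,275),(352,287),(453,295),(553,303)]])
U=lambda u,v:(340+u/8,180+v/8)
ticks=[(303,470),(255,418),(225,355),(235,290),(270,235),(335,215),(400,228),(455,265),(480,330),(473,392)]
P=np.array([onz(t,U(*p),.05)[:2] for p in ticks]);print("ticks",P.round(4))
A=np.c_[2*P[1:],np.ones(9)];c=np.linalg.lstsq(A,(P[1:]**2).sum(1),rcond=None)[0];print("centre",c[:2],"rad",np.sqrt(c[2]+c[:2]@c[:2]))
print("ang",np.degrees(np.arctan2(*(P-c[:2]).T[::-1])).round(1))
L=[onz(t,U(*p),.09)[:2] for p in[(343,262),(397,328)]];print("line",L, "ang",np.degrees(np.arctan2(*(L[0]-L[1])[::-1])), "tip rel c",np.degrees(np.arctan2(*(L[0]-c[:2])[::-1])))
print("sel corners",[onz(t,U(*p),.048).round(4) for p in[(255,100),(570,245),(440,590),(125,445)]])
E
```

```text
brass top
[190.7 165.4] 27 [0.6331 0.1286 0.01  ]
[148.8 167.7] 28 [0.6287 0.2382 0.01  ]
[293.8 171.2] 21 [ 0.6128 -0.1406  0.01  ]
[253.6 176. ] 25 [ 0.6019 -0.0356  0.01  ]
brass scene
[274.9 202.8] 17 z42 [ 0.5122 -0.0663  0.042 ] z10 [ 0.4734 -0.0948  0.01  ]
[291.9 211.2] 19 z42 [ 0.5179 -0.0108  0.042 ] z10 [ 0.4794 -0.0364  0.01  ]
[310.  220.1] 22 z42 [0.5234 0.0446 0.042 ] z10 [0.4851 0.0217 0.01  ]
[228.5 220.9] 15 z42 [ 0.6396 -0.1098  0.042 ] z10 [ 0.6073 -0.1405  0.01  ]
[329.3 229.7] 23 z42 [0.5289 0.1006 0.042 ] z10 [0.4909 0.0806 0.01  ]
[264.7 233.6] 12 z42 [ 0.6282 -0.0105  0.042 ] z10 [ 0.5953 -0.0361  0.01  ]
[317.1 268.8] 25 z42 [0.6588 0.1478 0.042 ] z10 [0.6274 0.1302 0.01  ]
[364.  289.2] 25 z42 [0.6551 0.2514 0.042 ] z10 [0.6235 0.2391 0.01  ]
dark top
[198.  154.3] 123 [0.66   0.1084 0.02  ] [array([197.8, 154. ]), array([ 7.5, 18.4]), np.float64(31.0)]
[154.6 155.2] 130 [0.6595 0.2216 0.02  ] [array([154.6, 154.8]), array([ 8. , 17.9]), np.float64(26.6)]
[299.1 158.7] 50 [ 0.6435 -0.1546  0.02  ] [array([299.2, 158.6]), array([5.4, 8.9]), np.float64(26.6)]
[... 860 characters left out ...]
71, 0.062 ]), array([ 0.5132, -0.0089,  0.062 ]), array([ 0.5078, -0.0642,  0.062 ])]
ticks [[ 0.4315 -0.3358]
 [ 0.4475 -0.3223]
 [ 0.4668 -0.3145]
 [ 0.4867 -0.3189]
 [ 0.5036 -0.3309]
 [ 0.5094 -0.3513]
 [ 0.505  -0.3711]
 [ 0.4933 -0.3871]
 [ 0.4731 -0.3931]
 [ 0.4542 -0.3894]]
centre [ 0.47062776 -0.35394346] rad 0.039275970247636974
ang [ 155.2  126.2   95.5   65.3   35.     3.8  -26.5  -55.6  -86.3 -114.8]
line [array([ 0.48991116, -0.34039652]), array([ 0.4701144 , -0.35482284])] ang 36.081617545530555 tip rel c 35.08874545505971
sel corners [array([ 0.5462, -0.3297,  0.048 ]), array([ 0.4991, -0.4237,  0.048 ]), array([ 0.3948, -0.3752,  0.048 ]), array([ 0.4401, -0.2827,  0.048 ])]
```

```bash
cat >> h.py <<'E'
def yaw(q):
    x=R.from_quat(q).apply([1,0,0]); return np.degrees(np.arctan2(x[1],x[0]))
def plan(tgt,yw=None):
    """units to target if tool (down) has yaw yw"""
    s=st(); y0=yaw(s["eef_rot"]); print("yaw",round(y0,2),"q7",round(s["q"][6],2),"M",np.round(s["moment"],2))
    if yw is not None:
        dy=(yw-y0+180)%360-180; print("turn z total",round(-dy/360,4)); a=np.radians(yw)
    else: a=np.radians(y0)
    d=np.array(tgt)-s["tool_pos"]; c,n=np.cos(a),np.sin(a)
    u=np.array([c*d[0]+n*d[1], n*d[0]-c*d[1], -d[2]])/.025; print("dp total units",u.round(2))
E
python3 -c "
from h import *
plan([.4703,-.3538,.13],35.5)"
```

```text
t 0.3 pos [ 0.2717 -0.5627  0.2385] q [ 9.748e-01  2.231e-01 -1.000e-04 -3.000e-04] F [-0.8  0.1  0.1] op 1.0
yaw 25.78 q7 -0.22 M [-0.04  0.03 -0.  ]
turn z total -0.027
dp total units [11.32 -2.19  4.34]
```

Request:
move_arm(turn=[[0, 0, -0.0135], [0, 0, -0.0135], [0, 0, 0], [0, 0, 0], [0, 0, 0], [0, 0, 0], [0, 0, 0], [0, 0, 0]], dp=[[0, 0, 0], [0, 0, 0], [1, -0.3, 0], [1, -0.3, 0], [1, -0.3, 0], [1, -0.3, 0.4], [1, -0.3, 0.4], [1, -0.3, 0.4]], jaw=[-1, -1, -1, -1, -1, -1, -1, -1])

```text
clock: 0.97
tool_pos: [0.3684, -0.4382, 0.2086]
eef_rot: [0.952, 0.305, 0.0, 0.0]
contact_force: [0.0, -0.5, -0.8]
opening: 0.997
```

Request:
move_arm(turn=[[0, 0, 0], [0, 0, 0], [0, 0, 0], [0, 0, 0], [0, 0, 0], [0, 0, 0], [0, 0, 0], [0, 0, 0]], dp=[[1, -0.2, 0.6], [1, -0.2, 0.6], [1, 0, 0.6], [1, 0, 0.6], [1, 0, 0.6], [0.3, 0, 0], [0, 0, 0], [0, 0, 0]], jaw=[-1, -1, -1, -1, -1, -1, -1, -1])

```text
clock: 1.63
tool_pos: [0.4692, -0.3551, 0.1343]
eef_rot: [0.952, 0.305, -0.0, 0.001]
contact_force: [-0.3, -1.0, 0.4]
opening: 0.998
```

```bash
python3 -c "
from h import *
plan([.4703,-.3538,.063],35.5)
s=r.snapshot('scene');crop(s,140,90,260,200,5,'s3.png')
t=r.snapshot('top');crop(t,320,160,450,280,5,'t3.png')"
```

```text
t 1.63 pos [ 0.4692 -0.3551  0.1343] q [ 9.525e-01  3.047e-01 -4.000e-04  5.000e-04] F [-0.3 -1.   0.4] op 0.998
yaw 35.48 q7 -0.58 M [-0.11  0.06  0.04]
turn z total -0.0001
dp total units [ 0.06 -0.02  2.85]
```

View pics/s3.png

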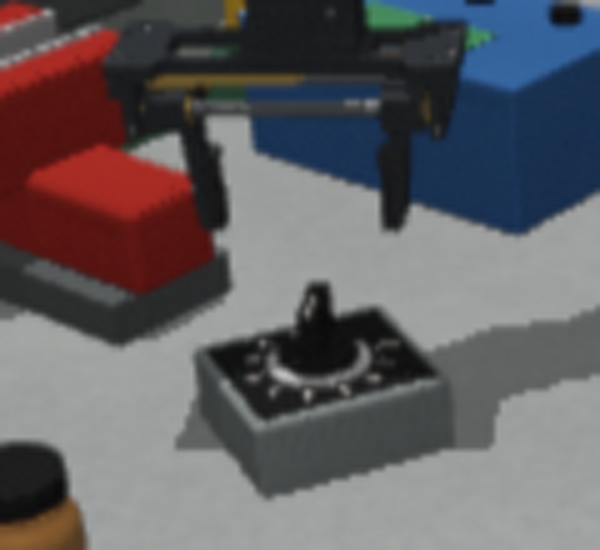

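View pics/t3.png

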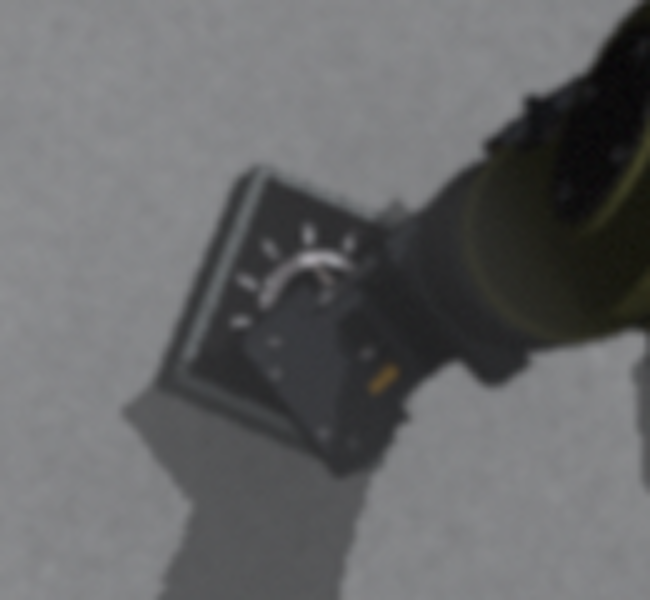

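Request:
move_arm(turn=[[0, 0, 0], [0, 0, 0], [0, 0, 0], [0, 0, 0], [0, 0, 0], [0, 0, 0], [0, 0, 0], [0, 0, 0], [0, 0, 0], [0, 0, 0]], dp=[[0.06, -0.02, 0.6], [0, 0, 0.8], [0, 0, 0.8], [0, 0, 0.65], [0, 0, 0], [0, 0, 0], [0, 0, 0], [0, 0, 0], [0, 0, 0], [0, 0, 0]], jaw=[-0.5, -0.5, -0.5, -0.5, 0.0, 0.4, 1, 1, 1, 1], newtons=25)

```text
clock: 2.57
tool_pos: [0.4712, -0.3532, 0.0634]
eef_rot: [0.952, 0.305, 0.0, 0.001]
contact_force: [0.5, -0.3, -0.0]
opening: 0.321
```

Request:
move_arm(turn=[[0, 0, 0], [0, 0, 0], [0, 0, 0], [0, 0, 0], [0, 0, 0], [0, 0, 0]], dp=[[0, 0, 0], [0, 0, 0], [0, 0, 0], [0, 0, 0], [0, 0, 0], [0, 0, 0]], jaw=[1, 1, 1, 1, 1, 1])

```text
clock: 3.07
tool_pos: [0.4712, -0.3531, 0.0628]
eef_rot: [0.952, 0.305, 0.0, 0.001]
contact_force: [0.4, -0.9, 3.7]
opening: 0.155
```

```bash
python3 -c "
from h import *
plan([.4703,-.3538,.063],35.5)
s=r.snapshot('scene');crop(s,140,90,260,200,5,'s4.png')"
```

```text
t 3.07 pos [ 0.4712 -0.3531  0.0628] q [9.524e-01 3.048e-01 3.000e-04 5.000e-04] F [ 0.4 -0.9  3.7] op 0.155
yaw 35.49 q7 -0.61 M [-0.15 -0.1  -0.01]
turn z total -0.0
dp total units [-0.04  0.   -0.01]
```

View pics/s4.png

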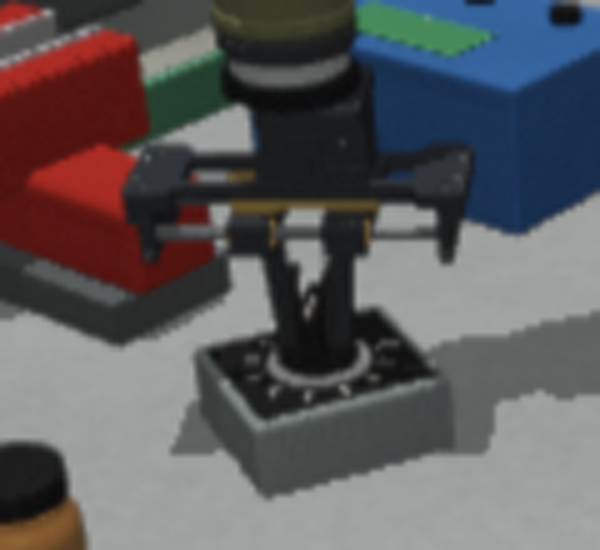

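Request:
move_arm(turn=[[0, 0, -0.016], [0, 0, -0.016], [0, 0, -0.016], [0, 0, -0.016], [0, 0, -0.016], [0, 0, -0.016], [0, 0, -0.016], [0, 0, -0.016], [0, 0, -0.016], [0, 0, -0.016]], dp=[[0, 0, 0], [0, 0, 0], [0, 0, 0], [0, 0, 0], [0, 0, 0], [0, 0, 0], [0, 0, 0], [0, 0, 0], [0, 0, 0], [0, 0, 0]], jaw=[1, 1, 1, 1, 1, 1, 1, 1, 1, 1])

```text
clock: 3.95
tool_pos: [0.4709, -0.353, 0.0628]
eef_rot: [0.686, 0.728, -0.0, 0.0]
contact_force: [-0.2, -0.5, 3.5]
opening: 0.159
```

```bash
python3 -c "
from h import *
plan([.4703,-.3538,.063],155.5)
s=r.snapshot('scene');crop(s,140,90,260,200,5,'s5.png')"
```

```text
t 3.95 pos [ 0.4709 -0.353   0.0628] q [ 6.860e-01  7.276e-01 -1.000e-04  3.000e-04] F [-0.2 -0.5  3.5] op 0.159
yaw 93.38 q7 0.07 M [-0.19 -0.15  0.04]
turn z total -0.1726
dp total units [ 0.01 -0.04 -0.01]
```

View pics/s5.png

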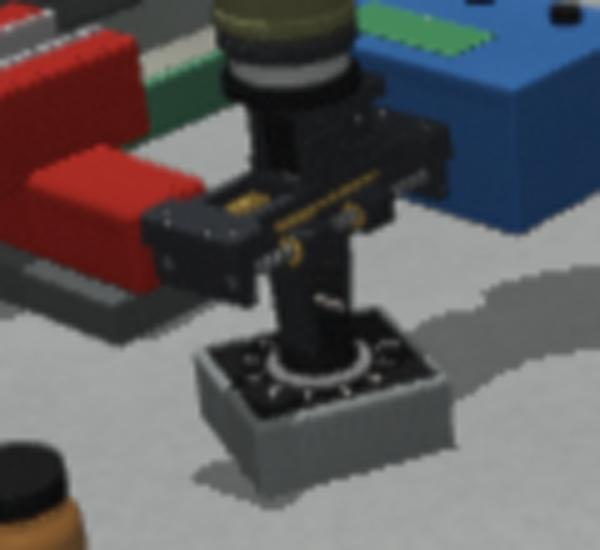

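Turning with it. Continue to just past the stop angle.

Request:
move_arm(turn=[[0, 0, -0.018], [0, 0, -0.018], [0, 0, -0.018], [0, 0, -0.018], [0, 0, -0.018], [0, 0, -0.018], [0, 0, -0.018], [0, 0, -0.018], [0, 0, -0.018], [0, 0, -0.012]], dp=[[0, 0, 0], [0, 0, 0], [0, 0, 0], [0, 0, 0], [0, 0, 0], [0, 0, 0], [0, 0, 0], [0, 0, 0], [0, 0, 0], [0, 0, 0]], jaw=[1, 1, 1, 1, 1, 1, 1, 1, 1, 1])

```text
clock: 4.83
tool_pos: [0.4703, -0.353, 0.0624]
eef_rot: [0.209, 0.978, -0.0, -0.0]
contact_force: [-0.4, 0.1, 3.0]
opening: 0.157
```

```bash
python3 -c "
from h import *
plan([.4703,-.3538,.063],155.5)
s=r.snapshot('scene');crop(s,140,90,260,200,5,'s5.png')"
```

```text
t 4.83 pos [ 0.4703 -0.353   0.0624] q [ 2.088e-01  9.780e-01 -2.000e-04 -5.000e-04] F [-0.4  0.1  3. ] op 0.157
yaw 155.9 q7 0.92 M [-0.14  0.01 -0.07]
turn z total 0.0011
dp total units [-0.01 -0.03 -0.02]
```

Request:
move_arm(turn=[[0, 0, -0.008], [0, 0, -0.008], [0, 0, 0]], dp=[[0, 0, 0], [0, 0, 0], [0, 0, 0]], jaw=[1, 1, 1])

```text
clock: 5.13
tool_pos: [0.4702, -0.353, 0.0624]
eef_rot: [0.163, 0.987, 0.0, -0.001]
contact_force: [-0.5, -0.5, 3.2]
opening: 0.166
```

```bash
python3 -c "
from h import *
plan([.4703,-.3538,.063],155.5)"
```

```text
t 5.13 pos [ 0.4702 -0.353   0.0624] q [ 1.629e-01  9.866e-01  1.000e-04 -6.000e-04] F [-0.5 -0.5  3.2] op 0.166
yaw 161.25 q7 1.0 M [-0.08  0.05 -0.64]
turn z total 0.016
dp total units [-0.02 -0.03 -0.02]
```

Request:
move_arm(turn=[[0, 0, 0.008], [0, 0, 0.008], [0, 0, 0], [0, 0, 0], [0, 0, 0], [0, 0, 0], [0, 0, 0], [0, 0, 0], [0, 0, 0]], dp=[[0, 0, 0], [0, 0, 0], [0, 0, 0], [0, 0, 0], [0, 0, 0], [0, 0, -0.5], [0, 0, -1], [0, 0, -1], [0, 0, -1]], jaw=[1, 1, 0, 0, 0, 0, 0, 0, 0])

```text
clock: 5.88
tool_pos: [0.4707, -0.3522, 0.1515]
eef_rot: [0.21, 0.978, 0.0, -0.0]
contact_force: [-0.3, -0.8, -0.2]
opening: 0.498
```

Request:
move_arm(turn=[[0, 0, 0], [0, 0, 0], [0, 0, 0], [0, 0, 0]], dp=[[0, -1, -0.5], [0, -1, 0], [0, -1, 0], [0, -1, 0]], jaw=[1, 1, 1, 1])

```text
clock: 6.22
tool_pos: [0.4292, -0.4448, 0.1638]
eef_rot: [0.21, 0.978, -0.0, 0.0]
contact_force: [0.4, 0.2, -0.5]
opening: 0.222
```

```bash
python3 -c "
from h import *
plan([.4703,-.3538,.063],155.5)
s=r.snapshot('scene');crop(s,140,90,260,200,5,'s6.png')
t=r.snapshot('top');crop(t,340,180,430,260,8,'t6.png')"
```

```text
t 6.22 pos [ 0.4292 -0.4448  0.1638] q [ 2.099e-01  9.777e-01 -2.000e-04  4.000e-04] F [ 0.4  0.2 -0.5] op 0.222
yaw 155.77 q7 1.23 M [-0.01 -0.15 -0.04]
turn z total 0.0008
dp total units [0.02 3.99 4.03]
```

View pics/s6.png

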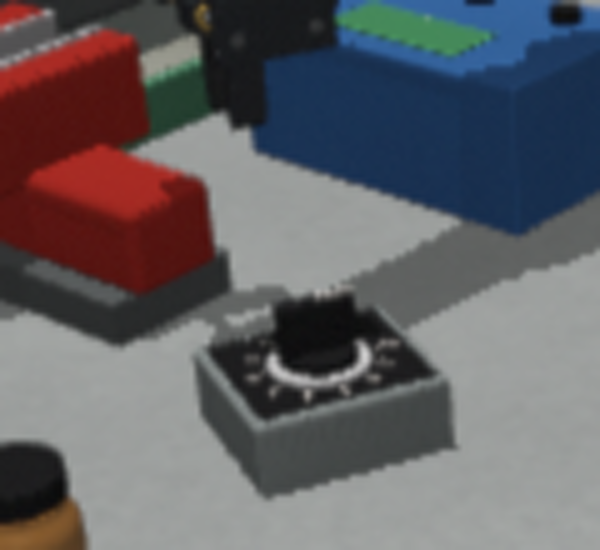

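View pics/t6.png

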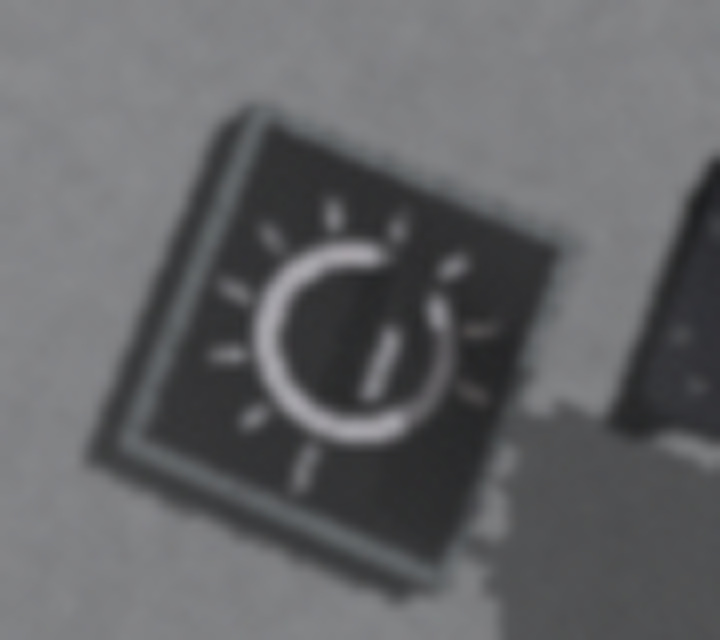

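```bash
python3 -c "
from h import *
plan([.4815,.0600,.19],84.3)"
```

```text
t 6.32 pos [ 0.4262 -0.449   0.1626] q [ 2.141e-01  9.768e-01 -1.800e-03 -8.000e-04] F [-0.4 -0.3  0.4] op 0.129
yaw 155.28 q7 1.23 M [ 0.02 -0.12 -0.  ]
turn z total 0.1972
dp total units [20.48  0.18 -1.1 ]
```

Request:
move_arm(turn=[[0, 0, 0.0197], [0, 0, 0.0197], [0, 0, 0.0197], [0, 0, 0.0197], [0, 0, 0.0197], [0, 0, 0.0197], [0, 0, 0.0197], [0, 0, 0.0197], [0, 0, 0.0197], [0, 0, 0.0199]], dp=[[0, 0, -0.3], [0, 0, -0.3], [0, 0, -0.3], [0, 0, -0.2], [0, 0, 0], [0, 0, 0], [0, 0, 0], [0, 0, 0], [0, 0, 0], [0, 0, 0]], jaw=[1, 1, 1, 1, 1, 1, 1, 1, 1, 1])

```text
clock: 7.15
tool_pos: [0.4304, -0.4425, 0.1906]
eef_rot: [0.74, 0.672, 0.001, -0.0]
contact_force: [-0.6, 0.4, -1.1]
opening: 0.008
```

Request:
move_arm(turn=[[0, 0, 0], [0, 0, 0], [0, 0, 0], [0, 0, 0], [0, 0, 0], [0, 0, 0], [0, 0, 0], [0, 0, 0], [0, 0, 0], [0, 0, 0]], dp=[[1, 0, 0], [1, 0, 0], [1, 0, 0], [1, 0, 0], [1, 0, 0], [1, 0, 0], [1, 0, 0], [1, 0, 0], [1, 0, 0], [1, 0, 0]], jaw=[1, 1, 1, 1, 1, 1, 1, 1, 1, 1])

```text
clock: 7.98
tool_pos: [0.4527, -0.1925, 0.1906]
eef_rot: [0.738, 0.674, 0.001, -0.0]
contact_force: [0.5, 0.1, 0.5]
opening: 0.002
```

```bash
python3 -c "
from h import *
plan([.4815,.0600,.19],84.3)"
```

```text
t 7.98 pos [ 0.4527 -0.1925  0.1906] q [ 7.383e-01  6.744e-01  5.000e-04 -1.000e-04] F [0.5 0.1 0.5] op 0.002
yaw 84.82 q7 -0.24 M [-0.03 -0.08 -0.01]
turn z total 0.0014
dp total units [10.16  0.15  0.02]
```

Request:
move_arm(turn=[[0, 0, 0.0014], [0, 0, 0], [0, 0, 0], [0, 0, 0], [0, 0, 0], [0, 0, 0], [0, 0, 0], [0, 0, 0], [0, 0, 0], [0, 0, 0]], dp=[[1, 0, 0], [1, 0, 0], [1, 0, 0], [1, 0, 0], [1, 0, 0], [1, 0, 0], [1, 0, 0], [1, 0, 0], [1, 0, 0], [1, 0.15, 0]], jaw=[1, 1, 1, 1, 1, 1, 1, 1, 1, 1])

```text
clock: 8.82
tool_pos: [0.4799, 0.0558, 0.1905]
eef_rot: [0.741, 0.671, -0.0, -0.001]
contact_force: [-0.1, 0.5, -0.0]
opening: 0.01
```

Request:
move_arm(turn=[[0, 0, 0], [0, 0, 0], [0, 0, 0], [0, 0, 0], [0, 0, 0], [0, 0, 0]], dp=[[0, 0, 0.8], [0, 0, 0.8], [0, 0, 0.8], [0, 0, 0.8], [0, 0, 0], [0, 0, 0]], jaw=[1, 1, 1, 1, 1, 1])

```text
clock: 9.32
tool_pos: [0.4803, 0.0543, 0.1099]
eef_rot: [0.741, 0.671, -0.001, -0.001]
contact_force: [-0.2, -0.1, 0.0]
opening: 0.004
```

```bash
python3 -c "
from h import *
plan([.4815,.0600,.11],84.3)
s=r.snapshot('scene');crop(s,250,120,410,260,5,'s7.png')"
```

```text
t 9.32 pos [0.4803 0.0543 0.1099] q [ 7.413e-01  6.712e-01 -7.000e-04 -7.000e-04] F [-0.2 -0.1  0. ] op 0.004
yaw 84.32 q7 -0.81 M [-0.06 -0.06 -0.02]
turn z total 0.0
dp total units [ 0.23  0.02 -0.  ]
```

View pics/s7.png

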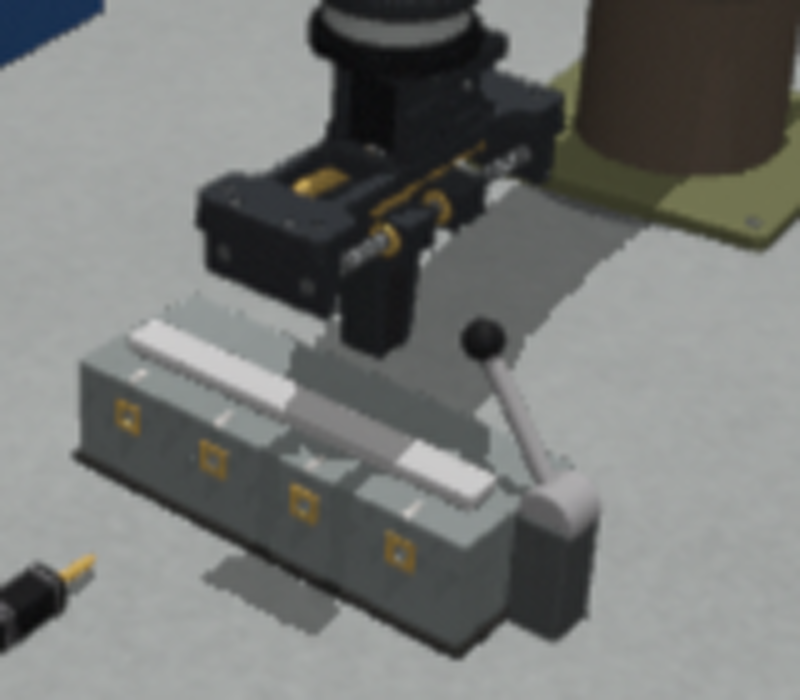

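Request:
move_arm(turn=[[0, 0, 0], [0, 0, 0], [0, 0, 0], [0, 0, 0], [0, 0, 0], [0, 0, 0], [0, 0, 0], [0, 0, 0], [0, 0, 0], [0, 0, 0]], dp=[[0.5, 0, 0], [0.4, 0, 0], [0.4, 0, 0], [0.4, 0, 0], [0.4, 0, 0], [0.5, 0, 0], [0.5, 0, 0], [0.5, 0, 0], [0.5, 0, 0], [0, 0, 0]], jaw=[1, 1, 1, 1, 1, 1, 1, 1, 1, 1])

```text
clock: 10.2
tool_pos: [0.4916, 0.1594, 0.1098]
eef_rot: [0.74, 0.672, 0.001, -0.001]
contact_force: [0.2, 0.8, -0.1]
opening: 0.007
```

```bash
python3 -c "
from h import *
st()
s=r.snapshot('scene');crop(s,250,120,410,260,5,'s8.png')"
```

```text
t 10.2 pos [0.4916 0.1594 0.1098] q [ 0.7404  0.6722  0.0012 -0.0008] F [ 0.2  0.8 -0.1] op 0.007
```

View pics/s8.png

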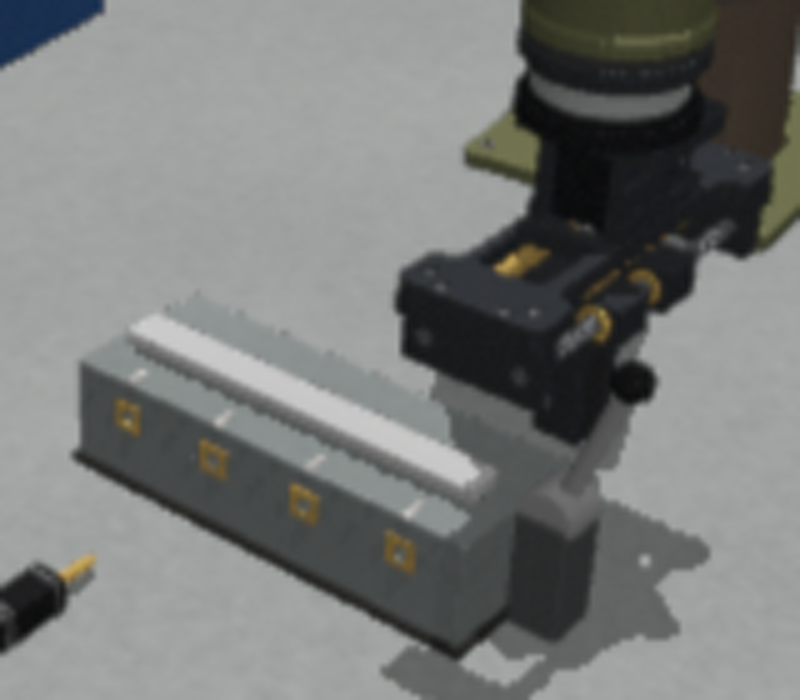

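Request:
move_arm(turn=[[0, 0, 0], [0, 0, 0], [0, 0, 0], [0, 0, 0], [0, 0, 0]], dp=[[0.4, 0, 0], [0.4, 0, 0], [0.3, 0, 0], [0.2, 0, 0], [0.1, 0, 0]], jaw=[1, 1, 1, 1, 1])

```text
clock: 10.67
tool_pos: [0.4951, 0.1917, 0.1101]
eef_rot: [0.741, 0.671, 0.001, -0.0]
contact_force: [-0.3, -2.4, 0.9]
opening: 0.005
```

```bash
python3 -c "
from h import *
st()
s=r.snapshot('scene');crop(s,250,120,410,260,5,'s9.png')"
```

```text
t 10.67 pos [0.4951 0.1917 0.1101] q [ 7.414e-01  6.711e-01  5.000e-04 -2.000e-04] F [-0.3 -2.4  0.9] op 0.005
```

View pics/s9.png

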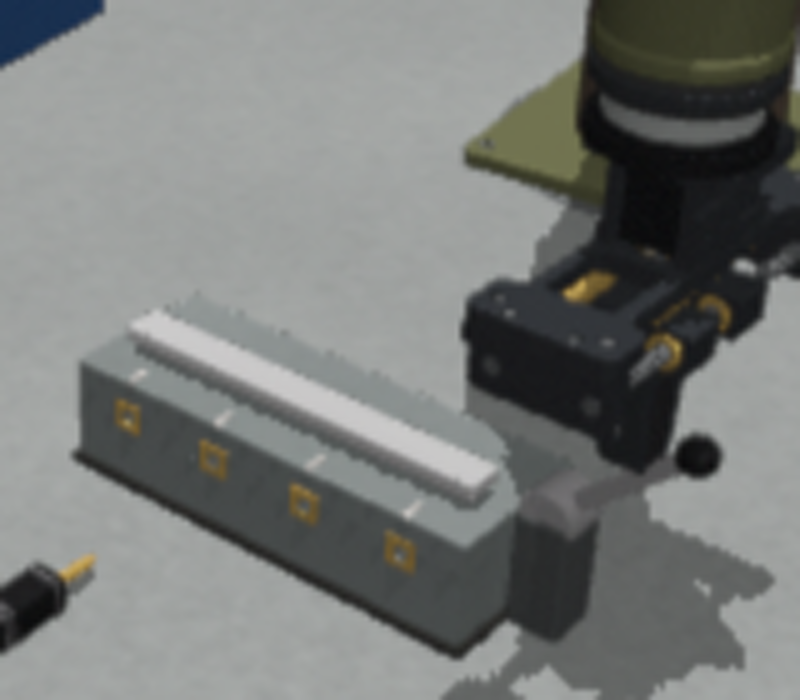

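Request:
move_arm(turn=[[0, 0, 0], [0, 0, 0], [0, 0, 0]], dp=[[0.15, 0, 0], [0, 0, 0], [0, 0, 0]], jaw=[1, 1, 1])

```text
clock: 10.97
tool_pos: [0.4955, 0.1944, 0.1101]
eef_rot: [0.742, 0.671, 0.0, -0.0]
contact_force: [-0.9, -1.2, 0.6]
opening: 0.007
```

Request:
move_arm(turn=[[0, 0, 0], [0, 0, 0], [0, 0, 0]], dp=[[0.15, 0, 0], [0, 0, 0], [0, 0, 0]], jaw=[1, 1, 1])

```text
clock: 11.22
tool_pos: [0.4958, 0.198, 0.11]
eef_rot: [0.742, 0.671, 0.0, -0.0]
contact_force: [-0.7, -0.2, 0.8]
opening: 0.009
```

```bash
python3 -c "
from h import *
plan([.4951,.1600,.11],84.3)
s=r.snapshot('scene');t=r.snapshot('top');crop(s,250,120,410,260,5,'s10.png')
pv=np.array([.4773,.0225,.064])+np.array([.0993*.136,.995*.136,0])
for a in (1.2,1.3,1.4,1.5):
  th=a-.6; b=pv+.085*np.array([.0993*np.sin(th),.995*np.sin(th),np.cos(th)]); print(a,proj(s,b),proj(t,b))
g=s['frame'].max(2)
for c,a,m in blobs(roi(g<50,380,195,402,222),15): print(c,a)
"
```

```text
t 11.22 pos [0.4958 0.198  0.11  ] q [ 7.417e-01  6.708e-01  3.000e-04 -1.000e-04] F [-0.7 -0.2  0.8] op 0.009
yaw 84.25 q7 -0.97 M [-0.23 -0.06  0.02]
turn z total -0.0001
dp total units [-1.52  0.12  0.  ]
1.2 [[383.25317352 204.71411748]] [[146.86746508 211.93296915]]
1.3 [[385.78353711 207.92248206]] [[144.51773048 211.98211207]]
1.4 [[388.04892672 211.29416816]] [[142.5107804  212.08684372]]
1.5 [[390.0214802  214.78865657]] [[140.86400073 212.24490509]]
[383.2248062 203.6744186] 129
[390.25490196 213.33333333] 51
```

View pics/s10.png

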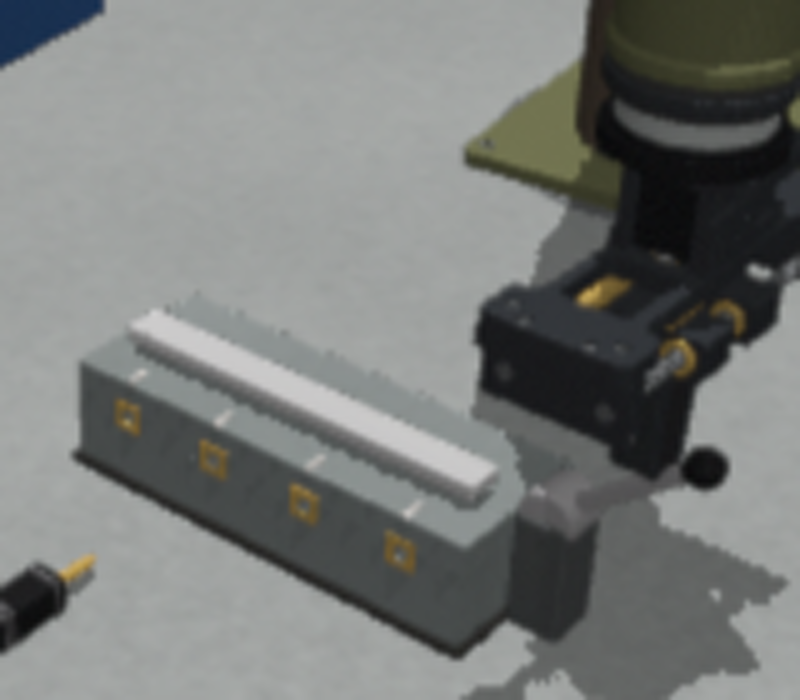

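Request:
move_arm(turn=[[0, 0, 0], [0, 0, 0], [0, 0, 0], [0, 0, 0]], dp=[[0.15, 0, 0], [0.1, 0, 0], [0, 0, 0], [0, 0, 0]], jaw=[1, 1, 1, 1])

```text
clock: 11.65
tool_pos: [0.496, 0.2005, 0.1098]
eef_rot: [0.742, 0.67, -0.003, 0.002]
contact_force: [-0.8, -6.3, 4.1]
opening: 0.007
```

```bash
python3 -c "
from h import *
st()
s=r.snapshot('scene')
g=s['frame'].max(2)
for c,a,m in blobs(roi(g<50,384,205,402,222),15): print(c,a)
"
```

```text
t 11.65 pos [0.496  0.2005 0.1098] q [ 0.7425  0.6699 -0.0026  0.0016] F [-0.8 -6.3  4.1] op 0.007
[388.55555556 211.77777778] 81
```

Request:
move_arm(turn=[[0, 0, 0], [0, 0, 0], [0, 0, 0], [0, 0, 0], [0, 0, 0], [0, 0, 0]], dp=[[-0.6, 0, 0], [-0.6, 0, 0], [0, 0, -1], [0, 0, -1], [0, 0, -1], [0, 0, -1]], jaw=[1, 1, 1, 0, 0, 0])

```text
clock: 12.2
tool_pos: [0.4931, 0.1731, 0.2109]
eef_rot: [0.742, 0.67, 0.0, -0.0]
contact_force: [0.2, 0.3, -0.0]
opening: 0.209
```

```bash
cat >> h.py <<'E'
def plugs(show=False):
    t=r.snapshot("top"); s=r.snapshot("scene")
    out=[]
    for nm,p,box in(("top",t,(120,130,330,200)),("scene",s,(190,205,400,315))):
        f=p["frame"]; b=roi(brass(f),*box); d=roi(f.max(2)<75,*box)
        for c,a,m in blobs(b,6):
            # dark grip nearest
            cand=[(np.linalg.norm(c2-c),c2,a2,m2) for c2,a2,m2 in blobs(cv2.morphologyEx(d.astype(np.uint8),cv2.MORPH_CLOSE,np.ones((3,3)))>0,40)]
            if not cand: continue
            D,c2,a2,m2=min(cand,key=lambda v:v[0])
            if D>30 or a2>400: continue
            P=onz(p,c,.0115 if nm=="top" else .011); G=onz(p,c2,.018 if nm=="top" else .0125)
            v=(P-G)[:2]; print(nm,"pin",P[:2].round(4),"grip",G[:2].round(4),"dist",round(np.linalg.norm(v),4),"ang",round(np.degrees(np.arctan2(v[1],v[0])),1),a,a2)
    return t,s
E
python3 -c "
from h import *
st();t,s=plugs(); crop(t,120,130,320,260,4,'t11.png');crop(s,190,170,410,315,3.6,'s11.png')"
```

```text
t 12.2 pos [0.4931 0.1731 0.2109] q [ 7.419e-01  6.705e-01  1.000e-04 -2.000e-04] F [ 0.2  0.3 -0. ] op 0.209
top pin [0.6327 0.1283] grip [0.661  0.1086] dist 0.0345 ang 145.2 27 132
top pin [ 0.6124 -0.1405] grip [ 0.6393 -0.1528] dist 0.0295 ang 155.4 21 69
top pin [ 0.602  -0.0358] grip [ 0.6345 -0.0399] dist 0.0327 ang 172.7 26 106
scene pin [ 0.6085 -0.14  ] grip [ 0.6465 -0.1533] dist 0.0403 ang 160.6 14 194
scene pin [ 0.5964 -0.0353] grip [ 0.639  -0.0379] dist 0.0428 ang 176.5 12 207
scene pin [0.6284 0.1308] grip [0.6646 0.1117] dist 0.0409 ang 152.2 25 268
scene pin [0.6241 0.2396] grip [0.6634 0.2262] dist 0.0415 ang 161.2 24 292
```

View pics/t11.png

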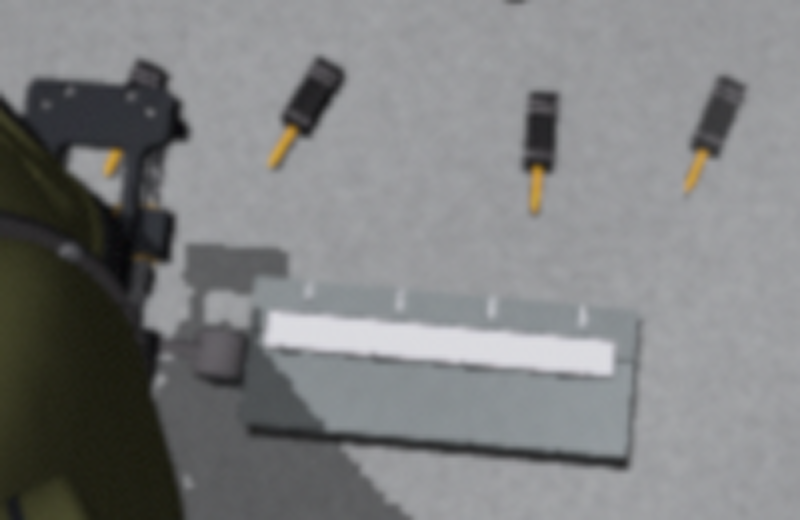

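View pics/s11.png

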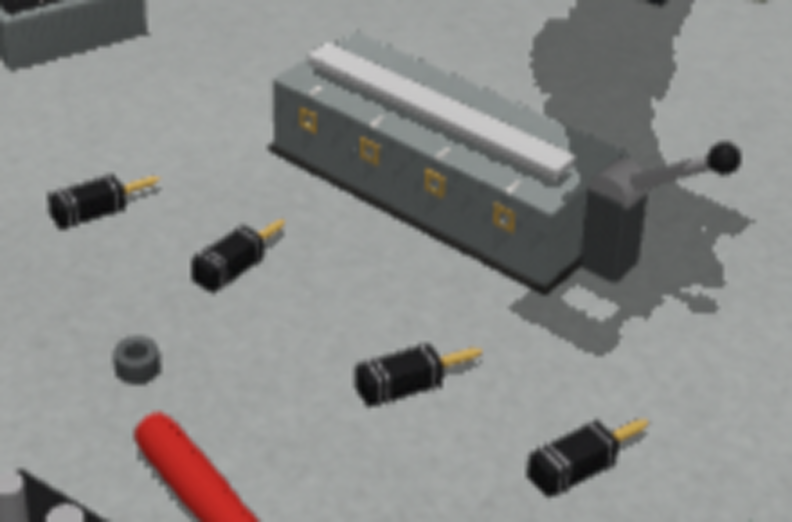

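```bash
cat >> h.py <<'E'
def pose(p,rear,front,tip,zt=.02):
    r_,f_,t_=onz(p,rear,zt)[:2],onz(p,front,zt)[:2],onz(p,tip,.0105)[:2]
    v=t_-r_; a=np.arctan2(v[1],v[0]); u=np.array([np.cos(a),np.sin(a)])
    print("len rear-front",np.linalg.norm(f_-r_).round(4),"rear-tip",np.linalg.norm(v).round(4),"ang",np.degrees(a).round(1),"ang rf",np.degrees(np.arctan2(*(f_-r_)[::-1])).round(1),"centre(tip)",(t_-.055*u).round(4),"centre(rear)",(r_+.025*u).round(4))
E
python3 -c "
from h import *
t=r.snapshot('top');s=r.snapshot('scene')
T=lambda u,v:(120+u/4,130+v/4)
pose(t,T(333,64),T(297,125),T(272,167))
pose(t,T(543,93),T(538,170),T(535,214))
pose(t,T(733,81),T(709,152),T(687,191))
"
```

```text
len rear-front 0.0468 rear-tip 0.0777 ang 148.5 ang rf 150.5 centre(tip) [0.6629 0.1067] centre(rear) [0.6609 0.1079]
len rear-front 0.0516 rear-tip 0.0787 ang 175.2 ang rf 175.5 centre(tip) [ 0.6365 -0.0403] centre(rear) [ 0.6353 -0.0401]
len rear-front 0.0504 rear-tip 0.0776 ang 156.0 ang rf 159.9 centre(tip) [ 0.6455 -0.1572] centre(rear) [ 0.6433 -0.1562]
```

```bash
python3 -c "
from h import *
plan([.662,.1075,.06],149)"
```

```text
t 12.4 pos [0.4936 0.1734 0.2102] q [7.420e-01 6.704e-01 6.000e-04 3.000e-04] F [ 0.6 -0.2 -0.8] op 0.388
yaw 84.19 q7 -0.86 M [-0.   -0.06  0.02]
turn z total -0.18
dp total units [-7.13  1.21  6.01]
```

Request:
move_arm(turn=[[0, 0, -0.018], [0, 0, -0.018], [0, 0, -0.018], [0, 0, -0.018], [0, 0, -0.018], [0, 0, -0.018], [0, 0, -0.018], [0, 0, -0.018], [0, 0, -0.018], [0, 0, -0.018]], dp=[[0, 0, 0], [0, 0, 0], [0, 0, 0], [0, 0, 0], [0, 0, 0], [0, 0, 0], [0, 0, 0], [0, 0, 0], [0, 0, 0], [0, 0, 0]], jaw=[-0.2, -0.2, -0.2, -0.2, -0.2, -0.2, -0.2, -0.2, -0.2, -0.2])

```text
clock: 13.23
tool_pos: [0.4924, 0.1733, 0.2083]
eef_rot: [0.264, 0.964, -0.001, -0.001]
contact_force: [0.0, -0.8, -0.5]
opening: 0.6
```

Request:
move_arm(turn=[[0, 0, 0], [0, 0, 0], [0, 0, 0], [0, 0, 0], [0, 0, 0], [0, 0, 0], [0, 0, 0], [0, 0, 0], [0, 0, 0], [0, 0, 0]], dp=[[-0.9, 0.15, 0], [-0.9, 0.15, 0], [-0.9, 0.15, 0], [-0.9, 0.15, 0.5], [-0.9, 0.15, 1], [-0.9, 0.15, 1], [-0.9, 0.15, 1], [-0.83, 0.16, 1], [0, 0, 1], [0, 0, 0.5]], jaw=[-0.2, -0.2, -0.2, -0.2, -0.2, -0.2, -0.2, -0.2, -0.2, -0.2])

```text
clock: 14.07
tool_pos: [0.6596, 0.106, 0.0544]
eef_rot: [0.268, 0.964, -0.002, -0.003]
contact_force: [-1.1, -0.2, -0.4]
opening: 0.604
```

```bash
python3 -c "
from h import *
plan([.662,.1075,.004],149);s=r.snapshot('scene');crop(s,240,205,400,315,5,'s12.png');plugs()"
```

```text
t 14.07 pos [0.6596 0.106  0.0544] q [ 0.2676  0.9635 -0.002  -0.0029] F [-1.1 -0.2 -0.4] op 0.604
yaw 148.96 q7 0.22 M [ 0.06 -0.13  0.04]
turn z total -0.0001
dp total units [-0.05  0.1   2.01]
top pin [0.6283 0.2378] grip [0.6603 0.2221] dist 0.0356 ang 153.9 26 139
scene pin [ 0.6085 -0.14  ] grip [ 0.6468 -0.1533] dist 0.0405 ang 160.7 14 192
scene pin [ 0.5964 -0.0353] grip [ 0.6391 -0.0381] dist 0.0429 ang 176.3 12 203
scene pin [0.6245 0.2395] grip [0.6639 0.2264] dist 0.0415 ang 161.6 25 268
```

View pics/s12.png

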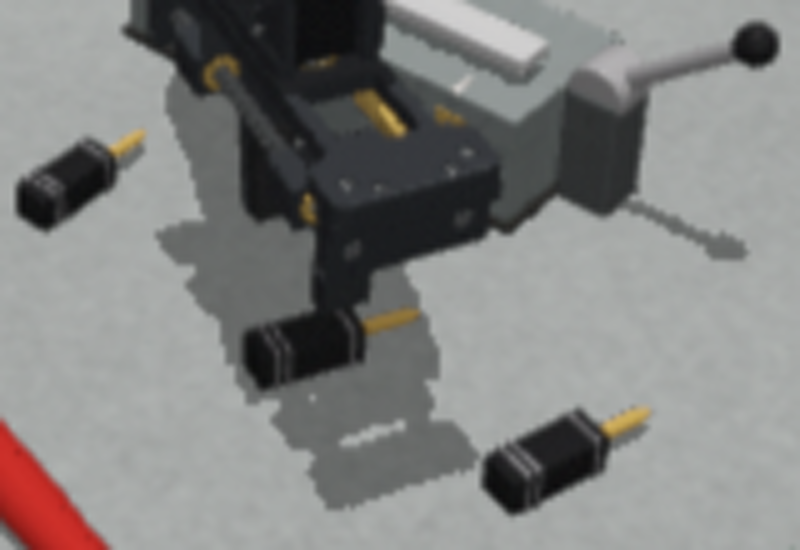

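Request:
move_arm(turn=[[0, 0, 0], [0, 0, 0], [0, 0, 0], [0, 0, 0], [0, 0, 0], [0, 0, 0], [0, 0, 0], [0, 0, 0], [0, 0, 0], [0, 0, 0]], dp=[[-0.05, 0.1, 0.5], [0, 0, 0.5], [0, 0, 0.5], [0, 0, 0.4], [0, 0, 0], [0, 0, 0], [0, 0, 0], [0, 0, 0], [0, 0, 0], [0, 0, 0]], jaw=[-0.2, -0.2, -0.2, -0.2, -0.2, 0.4, 1, 1, 1, 1], newtons=35)

```text
clock: 15.05
tool_pos: [0.6645, 0.1098, 0.0131]
eef_rot: [0.267, 0.964, 0.0, 0.0]
contact_force: [0.3, -0.1, -0.5]
opening: 0.244
```

```bash
python3 -c "
from h import *
plan([.662,.1075,.004],149)"
```

```text
t 15.05 pos [0.6645 0.1098 0.0131] q [2.670e-01 9.637e-01 2.000e-04 5.000e-04] F [ 0.3 -0.1 -0.5] op 0.244
yaw 149.03 q7 0.19 M [ 0.   -0.11 -0.01]
turn z total 0.0001
dp total units [ 0.04 -0.13  0.36]
```

Request:
move_arm(turn=[[0, 0, 0], [0, 0, 0], [0, 0, 0], [0, 0, 0], [0, 0, 0], [0, 0, 0], [0, 0, 0], [0, 0, 0], [0, 0, 0], [0, 0, 0]], dp=[[0, 0, 0], [0, 0, 0], [0, -0.1, 0.2], [0, 0, 0.16], [0, 0, 0], [0, 0, 0], [0, 0, 0], [0, 0, 0], [0, 0, 0], [0, 0, 0]], jaw=[0.3, 0.3, 0.3, 0.3, 1, 1, 1, 1, 1, 1])

```text
clock: 15.88
tool_pos: [0.6629, 0.1077, 0.0036]
eef_rot: [0.267, 0.964, 0.0, 0.0]
contact_force: [0.2, -0.5, -0.8]
opening: 0.22
```

```bash
python3 -c "
from h import *
plan([.662,.1075,.004],149)"
```

```text
t 15.88 pos [0.6629 0.1077 0.0036] q [2.669e-01 9.637e-01 0.000e+00 1.000e-04] F [ 0.2 -0.5 -0.8] op 0.22
yaw 149.04 q7 0.19 M [ 0.01 -0.12 -0.02]
turn z total 0.0001
dp total units [ 0.03 -0.02 -0.02]
```

Request:
move_arm(turn=[[0, 0, 0], [0, 0, 0], [0, 0, 0], [0, 0, -0.0175], [0, 0, -0.0175], [0, 0, -0.0175], [0, 0, -0.0178], [0, 0, 0], [0, 0, 0]], dp=[[0, 0, -0.4], [0, 0, -0.6], [0, 0, -0.3], [0, 0, 0], [0, 0, 0], [0, 0, 0], [0, 0, 0], [0, 0, 0], [0, 0, 0]], jaw=[1, 1, 1, 1, 1, 1, 1, 1, 1])

```text
clock: 16.63
tool_pos: [0.6633, 0.1076, 0.037]
eef_rot: [0.051, 0.999, 0.0, 0.001]
contact_force: [-0.9, -0.2, 0.0]
opening: 0.224
```

```bash
python3 -c "
from h import *
plan([.5938,.0383,.0356],174.3)
t=r.snapshot('top');s=r.snapshot('scene')
crop(s,240,170,400,290,5,'s13.png');crop(t,150,130,280,230,6,'t13.png')"
```

```text
t 16.63 pos [0.6633 0.1076 0.037 ] q [5.110e-02 9.987e-01 3.000e-04 6.000e-04] F [-0.9 -0.2  0. ] op 0.224
yaw 174.14 q7 0.58 M [ 0.11 -0.19  0.04]
turn z total -0.0004
dp total units [ 2.49 -3.04  0.05]
```

View pics/s13.png

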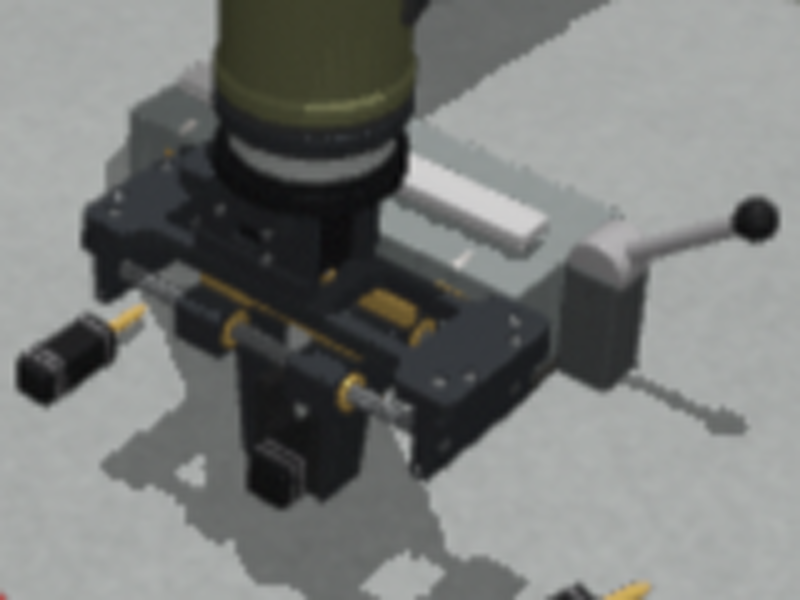

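View pics/t13.png

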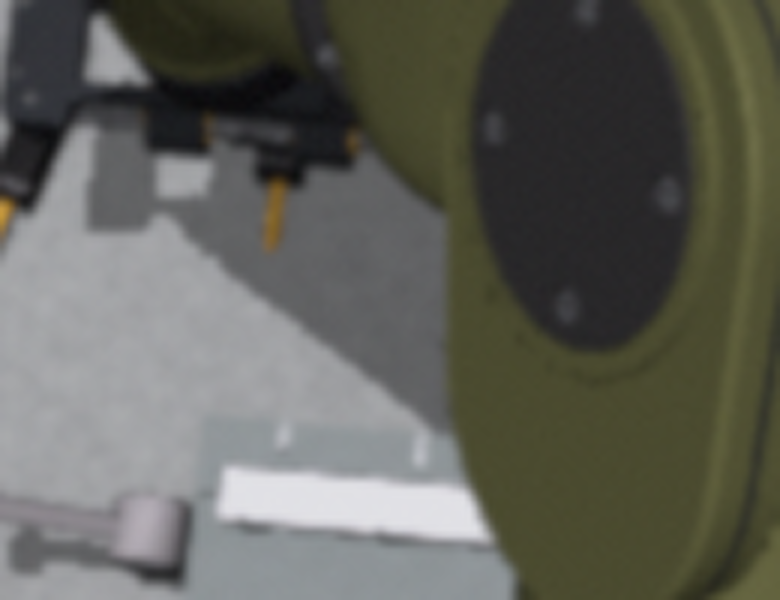

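```bash
python3 -c "
from h import *
t=r.snapshot('top')
T=lambda u,v:(150+u/6,130+v/6)
print('tip',onz(t,T(271,250),.0434),'base',onz(t,T(278,182),.0434))
for c,a,m in blobs(roi(brass(t['frame']),190,158,200,175),5):
  ys,xs=np.nonzero(m); P=np.array([onz(t,(x,y),.0434)[:2] for x,y in zip(xs,ys)]); c0=P.mean(0); v=np.linalg.svd(P-c0)[2][0]; print(c0,np.degrees(np.arctan2(v[1],v[0])))
"
```

```text
tip [0.60818268 0.11162365 0.0434    ] base [0.63767935 0.10900325 0.0434    ]
[0.62542863 0.11153582] 173.45784767165833
```

```bash
python3 -c "
from h import *
t=r.snapshot('top');f=t['frame']
# ticks: upsample local contrast centroids
P={}
for n,(x0,y0,x1,y1) in {'T3':(193,199,202,207),'T2':(216,200,224,209)}.items():
  g=f[y0:y1,x0:x1].astype(float).mean(2); bg=np.median(g); w=np.clip(g-bg-12,0,None); ys,xs=np.mgrid[y0:y1,x0:x1]
  c=((xs*w).sum()/w.sum(),(ys*w).sum()/w.sum()); P[n]=onz(t,c,.062); print(n,c,P[n])
d=P['T3']-P['T2'];print(np.linalg.norm(d),np.degrees(np.arctan2(d[1],d[0])))
cv2.imwrite('pics/t14.png',cv2.resize(f[190:215,185:235],None,fx=14,fy=14,interpolation=cv2.INTER_NEAREST))
"
```

```text
T3 (np.float64(196.80040733197555), np.float64(201.88187372708754)) [0.52792795 0.10387293 0.062     ]
T2 (np.float64(219.52402745995425), np.float64(204.77574370709382)) [0.51981512 0.04828839 0.062     ]
0.05617346696519591 81.69604763348528
```

View pics/t14.png

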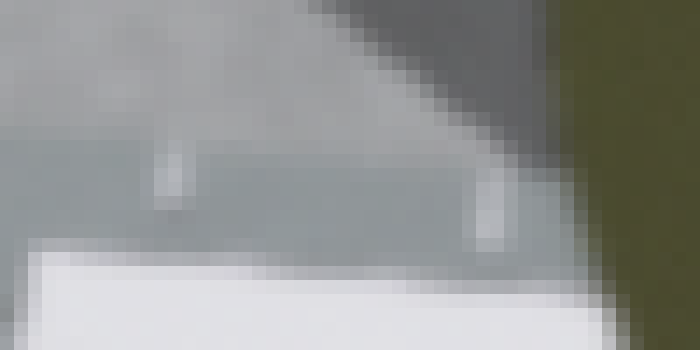

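```bash
python3 -c "
from h import *
plan([.5872,.0399,.0356],174.3)"
```

```text
t 16.83 pos [0.663  0.1077 0.0363] q [ 5.010e-02  9.987e-01 -1.000e-04  3.000e-04] F [0.6 0.8 0. ] op 0.223
yaw 174.26 q7 0.58 M [ 0.01 -0.14 -0.03]
turn z total -0.0001
dp total units [ 2.75 -3.    0.03]
```

Request:
move_arm(turn=[[0, 0, 0], [0, 0, 0], [0, 0, 0], [0, 0, 0], [0, 0, 0], [0, 0, 0], [0, 0, 0], [0, 0, 0]], dp=[[0, -0.75, 0], [0, -0.75, 0], [0, -0.75, 0], [0.75, -0.75, 0.03], [0.8, 0, 0], [0.8, 0, 0], [0.4, 0, 0], [0, 0, 0]], jaw=[1, 1, 1, 1, 1, 1, 1, 1])

```text
clock: 17.5
tool_pos: [0.5846, 0.04, 0.0354]
eef_rot: [0.049, 0.999, -0.0, -0.001]
contact_force: [-0.2, -0.8, -0.2]
opening: 0.225
```

```bash
python3 -c "
from h import *
plan([.5872,.0399,.0356],174.3)
t=r.snapshot('top');s=r.snapshot('scene')
crop(s,240,150,400,270,5,'s14.png');crop(t,170,150,270,230,8,'t15.png')"
```

```text
t 17.5 pos [0.5846 0.04   0.0354] q [ 4.870e-02  9.988e-01 -5.000e-04 -1.300e-03] F [-0.2 -0.8 -0.2] op 0.225
yaw 174.42 q7 0.49 M [ 0.04 -0.14 -0.05]
turn z total 0.0003
dp total units [-0.1   0.01 -0.01]
```

View pics/s14.png

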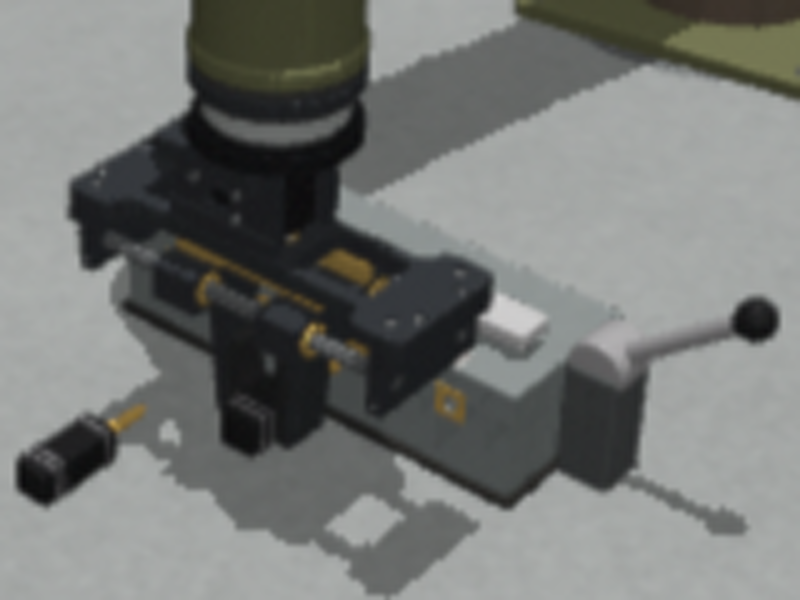

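View pics/t15.png

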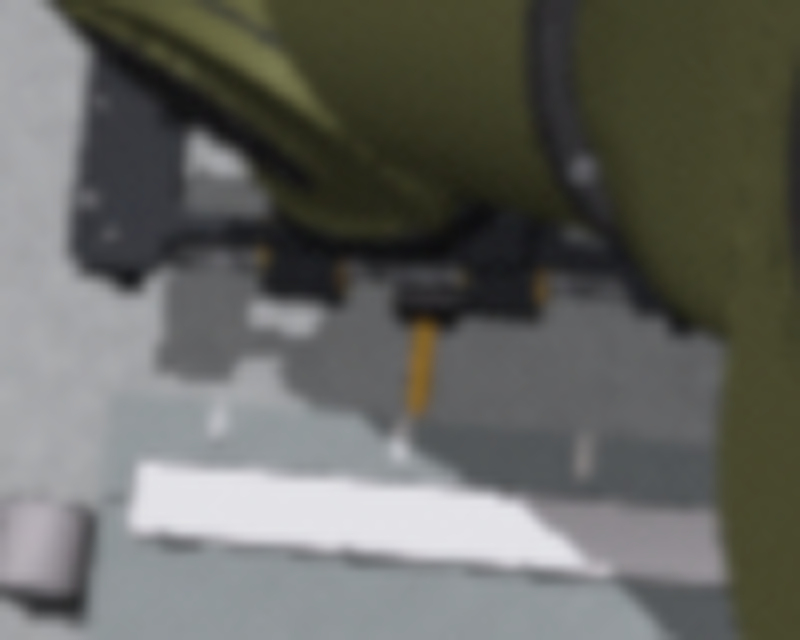

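```bash
python3 -c "
from h import *
t=r.snapshot('top');f=t['frame']
T=lambda u,v:(170+u/8-.44,150+v/8-.44)
a=onz(t,T(425,322),.0425)[:2];b=onz(t,T(416,412),.0425)[:2]
tk=onz(t,T(400,445),.062)[:2]; t3=onz(t,T(218,420),.062)[:2]; t1=onz(t,T(583,455),.062)[:2]
print(a,b,tk,t3,t1, 'tickline ang',np.degrees(np.arctan2(*(t3-t1)[::-1])))
e=np.array([.0993,.995])
print('lateral local y: base',a@e,'tip',b@e,'ticks',t1@e,tk@e,t3@e, 'TCP',r.get_state()['tool_pos'][:2]@e)
"
```

```text
[0.56050041 0.04219663] [0.53200067 0.04503161] [0.51880409 0.04820008] [0.52748681 0.10384466] [ 0.51475612 -0.00762634] tickline ang 83.48468800851903
lateral local y: base 0.0976433410017021 tip 0.09763412170573033 ticks 0.04352707612756064 0.09947632481655891 0.1557048762010441 TCP 0.0980351397281951
```

Request:
move_arm(turn=[[0, 0, 0], [0, 0, 0], [0, 0, 0], [0, 0, 0], [0, 0, 0]], dp=[[0, 0.06, 0], [0.1, 0, 0], [0.15, 0, 0], [0.15, 0, 0], [0, 0, 0]], jaw=[1, 1, 1, 1, 1])

```text
clock: 18.07
tool_pos: [0.5762, 0.0423, 0.0351]
eef_rot: [0.049, 0.999, -0.0, -0.001]
contact_force: [-0.4, 0.4, -0.5]
opening: 0.22
```

```bash
cat >> h.py <<'E'
def loc(C=np.array([.4773,.0225])):
    s=st(); e=np.array([.0993,.995]);x=np.array([.995,-.0993]); p=s["tool_pos"][:2]; F=s["contact_force"]
    print("lat y",round(p@e,4),"lat x",round(p@x,4),"yaw",round(yaw(s["eef_rot"]),2),"Fx",round(F[:2]@x,1),"Fy",round(F[:2]@e,1),"M",np.round(s["moment"],2))
E
python3 -c "
from h import *
loc()"
```

```text
t 18.07 pos [0.5762 0.0423 0.0351] q [ 4.890e-02  9.988e-01 -2.000e-04 -6.000e-04] F [-0.4  0.4 -0.5] op 0.22
lat y 0.0993 lat x 0.5691 yaw 174.39 Fx -0.4 Fy 0.3 M [ 0.08 -0.08 -0.02]
```

Request:
move_arm(turn=[[0, 0, 0], [0, 0, 0], [0, 0, 0], [0, 0, 0]], dp=[[0.2, 0, 0], [0.2, 0, 0], [0.1, 0, 0], [0, 0, 0]], jaw=[1, 1, 1, 1])

```text
clock: 18.4
tool_pos: [0.5639, 0.0436, 0.0353]
eef_rot: [0.049, 0.999, -0.0, -0.0]
contact_force: [-0.1, -0.3, -1.0]
opening: 0.222
```

```bash
python3 -c "
from h import *
loc()"
```

```text
t 18.4 pos [0.5639 0.0436 0.0353] q [ 4.890e-02  9.988e-01 -2.000e-04 -4.000e-04] F [-0.1 -0.3 -1. ] op 0.222
lat y 0.0993 lat x 0.5567 yaw 174.4 Fx -0.1 Fy -0.3 M [ 0.06 -0.13 -0.01]
```

Sliding in freely. Continue to the seat.

Request:
move_arm(turn=[[0, 0, 0], [0, 0, 0], [0, 0, 0], [0, 0, 0], [0, 0, 0]], dp=[[0.2, 0, 0], [0.15, 0, 0], [0.1, 0, 0], [0, 0, 0], [0, 0, 0]], jaw=[1, 1, 1, 1, 1])

```text
clock: 18.82
tool_pos: [0.5535, 0.0446, 0.0352]
eef_rot: [0.049, 0.999, -0.0, -0.0]
contact_force: [0.3, -0.7, -0.3]
opening: 0.223
```

```bash
python3 -c "
from h import *
loc()"
```

```text
t 18.82 pos [0.5535 0.0446 0.0352] q [ 4.920e-02  9.988e-01 -1.000e-04 -0.000e+00] F [ 0.3 -0.7 -0.3] op 0.223
lat y 0.0993 lat x 0.5463 yaw 174.36 Fx 0.3 Fy -0.7 M [ 0.11 -0.2  -0.01]
```

Request:
move_arm(turn=[[0, 0, 0], [0, 0, 0], [0, 0, 0], [0, 0, 0]], dp=[[0.1, 0, 0], [0.05, 0, 0], [0, 0, 0], [0, 0, 0]], jaw=[1, 1, 1, 1])

```text
clock: 19.15
tool_pos: [0.5523, 0.0447, 0.0355]
eef_rot: [0.05, 0.999, 0.0, 0.002]
contact_force: [5.2, -1.7, -2.3]
opening: 0.221
```

```bash
python3 -c "
from h import *
loc()"
```

```text
t 19.15 pos [0.5523 0.0447 0.0355] q [4.980e-02 9.988e-01 3.000e-04 2.100e-03] F [ 5.2 -1.7 -2.3] op 0.221
lat y 0.0993 lat x 0.5451 yaw 174.29 Fx 5.3 Fy -1.2 M [-0.13 -1.13 -0.06]
```

Request:
move_arm(turn=[[0, 0, 0], [0, 0, 0], [0, 0, 0]], dp=[[0.1, 0, 0], [0.05, 0, 0], [0, 0, 0]], jaw=[1, 1, 1])

```text
clock: 19.4
tool_pos: [0.5523, 0.0447, 0.0359]
eef_rot: [0.05, 0.999, 0.001, 0.005]
contact_force: [12.7, -2.0, -7.4]
opening: 0.218
```

```bash
python3 -c "
from h import *
loc()"
```

```text
t 19.4 pos [0.5523 0.0447 0.0359] q [5.050e-02 9.987e-01 7.000e-04 5.200e-03] F [12.7 -2.  -7.4] op 0.218
lat y 0.0993 lat x 0.5451 yaw 174.22 Fx 12.8 Fy -0.8 M [-0.35 -2.85 -0.  ]
```

Request:
move_arm(turn=[[0, 0, 0], [0, 0, 0], [0, 0, 0], [0, 0, 0], [0, 0, 0], [0, 0, 0], [0, 0, 0], [0, 0, 0], [0, 0, 0]], dp=[[-0.2, 0, 0], [0, 0, 0], [0, 0, 0], [0, 0, 0], [0, 0, -0.6], [0, 0, -0.9], [0, 0, -0.9], [0, 0, -0.6], [-1, 0, 0]], jaw=[1, 0.2, 0.2, 0.2, 0.2, 0.2, 0.2, 0.2, 0.2])

```text
clock: 20.15
tool_pos: [0.5726, 0.0439, 0.1131]
eef_rot: [0.047, 0.999, -0.0, -0.001]
contact_force: [-0.8, 0.2, -0.7]
opening: 0.398
```

Request:
move_arm(turn=[[0, 0, 0], [0, 0, 0], [0, 0, 0], [0, 0, 0], [0, 0, 0], [0, 0, 0]], dp=[[-1, 0, 0], [-1, -1, 0], [-1, -1, 0], [0, -1, 0], [0, -1, 0], [0, 0, 0]], jaw=[0.2, 0.2, 0.2, 0.2, 0.2, 0.2])

```text
clock: 20.65
tool_pos: [0.6394, -0.0725, 0.1088]
eef_rot: [0.053, 0.999, -0.003, -0.001]
contact_force: [-0.8, -1.0, -0.4]
opening: 0.401
```

```bash
python3 -c "
from h import *
loc()
t,s=plugs();crop(s,190,160,410,315,3.6,'s16.png');crop(t,120,130,320,260,4,'t16.png')"
```

```text
t 20.65 pos [ 0.6394 -0.0725  0.1088] q [ 0.0532  0.9986 -0.0032 -0.0014] F [-0.8 -1.  -0.4] op 0.401
lat y -0.0086 lat x 0.6434 yaw 173.9 Fx -0.7 Fy -1.1 M [-0.05 -0.12  0.03]
top pin [0.6283 0.2378] grip [0.6595 0.2224] dist 0.0347 ang 153.7 26 129
scene pin [ 0.6083 -0.1397] grip [ 0.6461 -0.153 ] dist 0.0401 ang 160.6 19 200
scene pin [ 0.5956 -0.0359] grip [ 0.6383 -0.0384] dist 0.0428 ang 176.7 15 240
scene pin [0.6245 0.2395] grip [0.6639 0.2264] dist 0.0415 ang 161.6 25 276
```

View pics/s16.png

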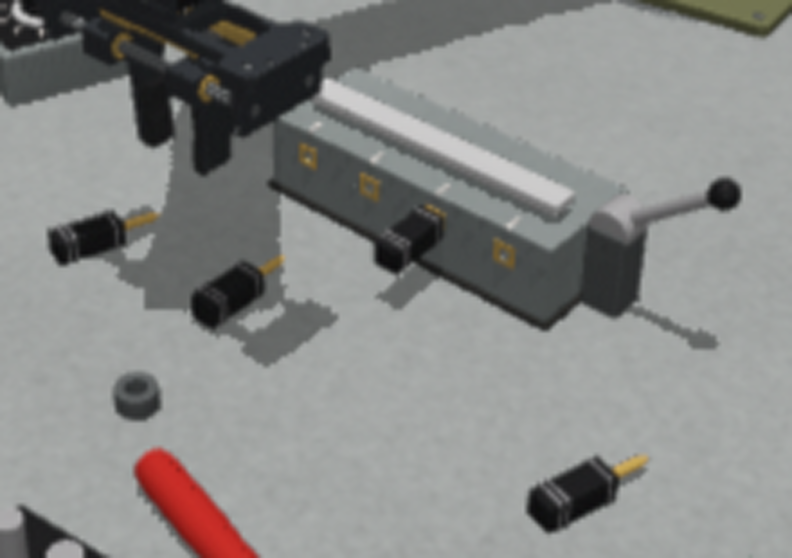

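View pics/t16.png

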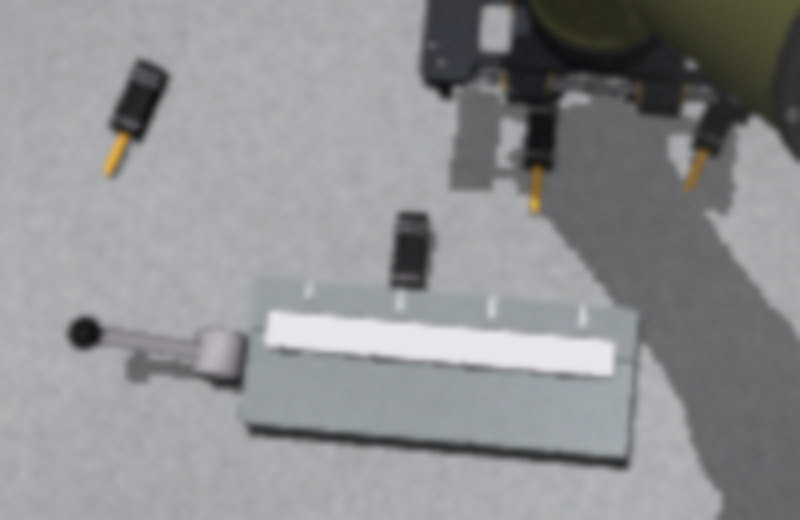

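```bash
python3 -c "
from h import *
plan([.637,-.0393,.0036],175.3)"
```

```text
t 20.75 pos [ 0.6398 -0.0655  0.1098] q [ 5.020e-02  9.987e-01 -1.000e-04 -7.000e-04] F [-1.2  0.7 -0.4] op 0.401
yaw 174.25 q7 0.84 M [ 0.11 -0.15  0.05]
turn z total -0.0029
dp total units [0.2  1.04 4.25]
```

Request:
move_arm(turn=[[0, 0, -0.003], [0, 0, 0], [0, 0, 0], [0, 0, 0], [0, 0, 0], [0, 0, 0]], dp=[[0.1, 0.5, 0], [0.1, 0.5, 0], [0, 0, 0.9], [0, 0, 0.9], [0, 0, 0], [0, 0, 0]], jaw=[-0.1, -0.1, -0.1, -0.1, -0.1, -0.1])

```text
clock: 21.25
tool_pos: [0.637, -0.0363, 0.0648]
eef_rot: [0.038, 0.999, 0.001, -0.001]
contact_force: [0.7, -0.9, -0.2]
opening: 0.547
```

```bash
python3 -c "
from h import *
plan([.637,-.0393,.0036],175.3)
s=r.snapshot('scene');crop(s,190,170,350,290,5,'s17.png')"
```

```text
t 21.25 pos [ 0.637  -0.0363  0.0648] q [ 3.800e-02  9.993e-01  6.000e-04 -1.200e-03] F [ 0.7 -0.9 -0.2] op 0.547
yaw 175.64 q7 0.77 M [ 0.02 -0.19  0.04]
turn z total 0.0009
dp total units [-0.01 -0.12  2.45]
```

View pics/s17.png

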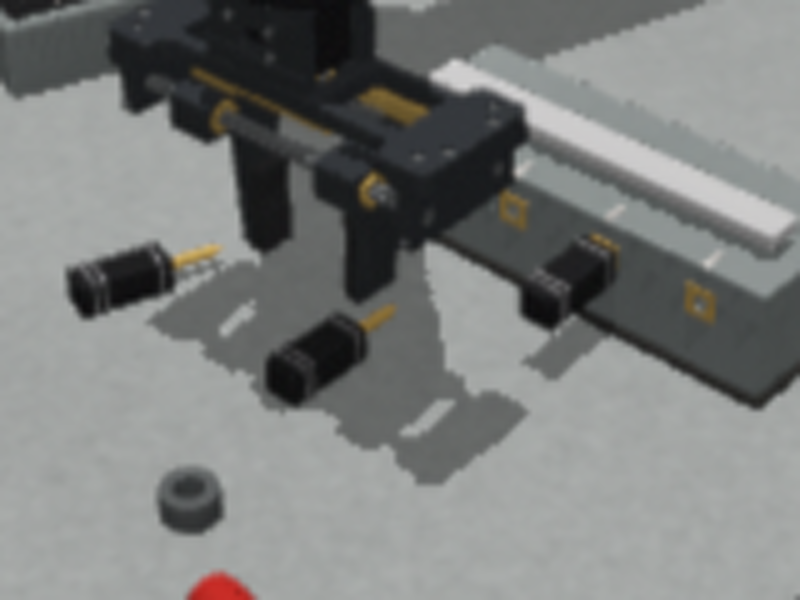

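Request:
move_arm(turn=[[0, 0, 0], [0, 0, 0], [0, 0, 0], [0, 0, 0], [0, 0, 0], [0, 0, 0]], dp=[[0, -0.12, 0.7], [0, 0, 0.7], [0, 0, 0.6], [0, 0, 0.35], [0, 0, 0], [0, 0, 0]], jaw=[-0.1, -0.1, -0.1, -0.1, -0.1, -0.1])

```text
clock: 21.8
tool_pos: [0.6375, -0.0418, 0.0061]
eef_rot: [0.04, 0.999, 0.0, -0.0]
contact_force: [0.6, -0.7, -0.2]
opening: 0.55
```

```bash
python3 -c "
from h import *
plan([.637,-.0393,.0036],175.3)"
```

```text
t 21.8 pos [ 0.6375 -0.0418  0.0061] q [ 3.980e-02  9.992e-01  2.000e-04 -4.000e-04] F [ 0.6 -0.7 -0.2] op 0.55
yaw 175.44 q7 0.72 M [ 0.01 -0.1  -0.  ]
turn z total 0.0004
dp total units [0.03 0.1  0.1 ]
```

Request:
move_arm(turn=[[0, 0, 0], [0, 0, 0], [0, 0, 0], [0, 0, 0], [0, 0, 0], [0, 0, 0], [0, 0, 0], [0, 0, 0], [0, 0, 0], [0, 0, 0]], dp=[[0, 0.1, 0.1], [0, 0, 0], [0, 0, 0], [0, 0, 0], [0, 0, 0], [0, 0, 0], [0, 0, 0], [0, 0, 0], [0, 0, 0], [0, 0, 0]], jaw=[0, 0.3, 1, 1, 1, 1, 1, 1, 1, 1])

```text
clock: 22.63
tool_pos: [0.6382, -0.0397, 0.0043]
eef_rot: [0.04, 0.999, -0.0, 0.0]
contact_force: [-0.3, -0.1, 5.3]
opening: 0.223
```

```bash
python3 -c "
from h import *
loc()
e=np.array([.0993,.995]);x=np.array([.995,-.0993])
# standoff: lat y .0433, lat x .520+.055+.012
plan(list(.0433*e+.587*x)+[.0356],174.3)"
```

```text
t 22.63 pos [ 0.6382 -0.0397  0.0043] q [ 4.000e-02  9.992e-01 -0.000e+00  3.000e-04] F [-0.3 -0.1  5.3] op 0.223
lat y 0.0239 lat x 0.639 yaw 175.42 Fx -0.2 Fy -0.2 M [-0.    0.01  0.01]
t 22.63 pos [ 0.6382 -0.0397  0.0043] q [ 4.000e-02  9.992e-01 -0.000e+00  3.000e-04] F [-0.3 -0.1  5.3] op 0.223
yaw 175.42 q7 0.72 M [-0.    0.01  0.01]
turn z total 0.0031
dp total units [ 2.08  0.78 -1.25]
```

Request:
move_arm(turn=[[0, 0, 0.0031], [0, 0, 0], [0, 0, 0], [0, 0, 0], [0, 0, 0], [0, 0, 0]], dp=[[0, 0, -0.7], [0, 0, -0.6], [0.5, 0.4, 0], [0.7, 0.38, 0], [0.88, 0, 0], [0, 0, 0]], jaw=[1, 1, 1, 1, 1, 1])

```text
clock: 23.13
tool_pos: [0.5837, -0.0139, 0.0368]
eef_rot: [0.047, 0.999, -0.0, -0.002]
contact_force: [-1.1, 0.5, -0.0]
opening: 0.225
```

```bash
python3 -c "
from h import *
loc()
e=np.array([.0993,.995]);x=np.array([.995,-.0993])
plan(list(.0433*e+.587*x)+[.0363],174.3)
t=r.snapshot('top');crop(t,190,150,290,230,8,'t18.png')
s=r.snapshot('scene');crop(s,190,170,350,290,5,'s18.png')"
```

```text
t 23.13 pos [ 0.5837 -0.0139  0.0368] q [ 4.740e-02  9.989e-01 -3.000e-04 -2.400e-03] F [-1.1  0.5 -0. ] op 0.225
lat y 0.0442 lat x 0.5822 yaw 174.57 Fx -1.1 Fy 0.4 M [ 0.02 -0.03 -0.04]
t 23.13 pos [ 0.5837 -0.0139  0.0368] q [ 4.740e-02  9.989e-01 -3.000e-04 -2.400e-03] F [-1.1  0.5 -0. ] op 0.225
yaw 174.57 q7 0.58 M [ 0.02 -0.03 -0.04]
turn z total 0.0007
dp total units [-0.19 -0.03  0.02]
```

View pics/t18.png

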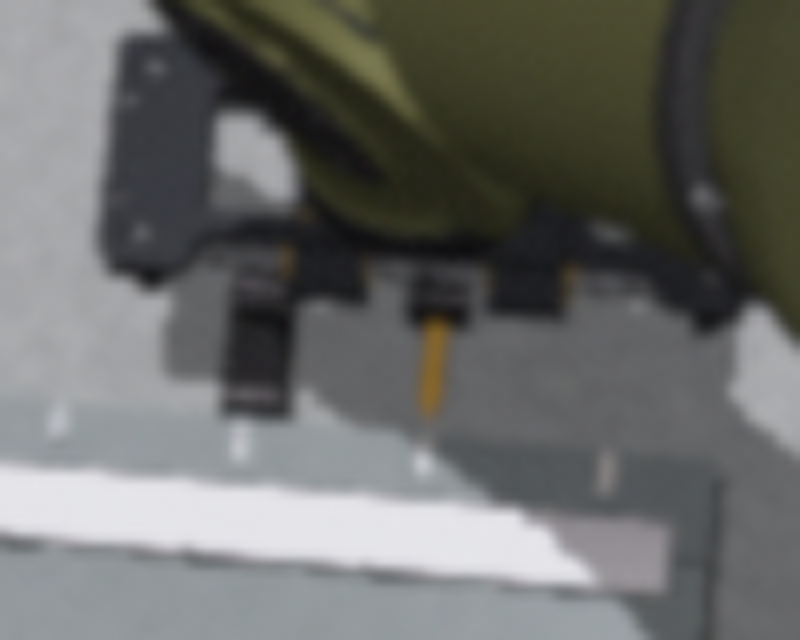

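View pics/s18.png

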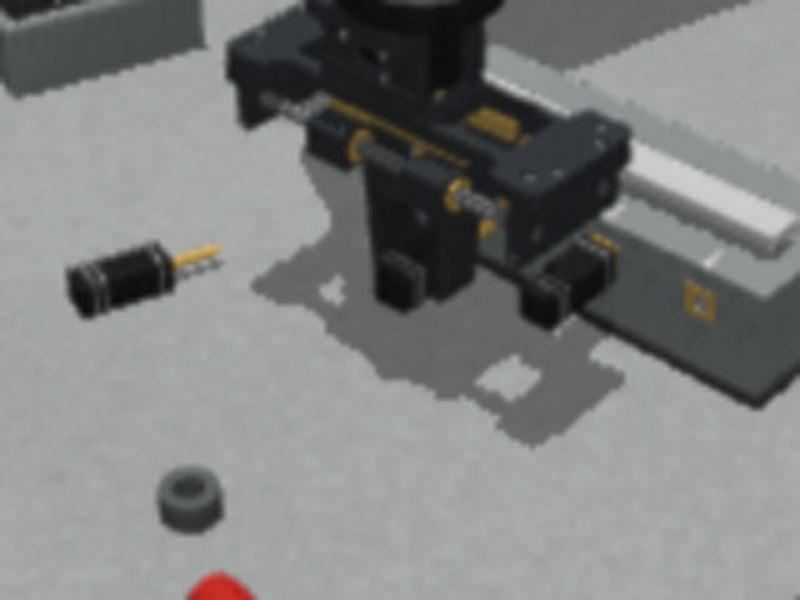

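Request:
move_arm(turn=[[0, 0, 0.0005], [0, 0, 0], [0, 0, 0]], dp=[[0, 0, 0], [0, 0, 0], [0, 0, 0]], jaw=[1, 1, 1])

```text
clock: 23.48
tool_pos: [0.5891, -0.0154, 0.0365]
eef_rot: [0.052, 0.999, 0.0, 0.001]
contact_force: [-0.8, 0.2, -2.0]
opening: 0.221
```

```bash
python3 -c "
from h import *
loc()"
```

```text
t 23.48 pos [ 0.5891 -0.0154  0.0365] q [5.170e-02 9.987e-01 1.000e-04 6.000e-04] F [-0.8  0.2 -2. ] op 0.221
lat y 0.0431 lat x 0.5877 yaw 174.07 Fx -0.8 Fy 0.1 M [ 0.05 -0.12 -0.03]
```

Request:
move_arm(turn=[[0, 0, -0.0005], [0, 0, 0], [0, 0, 0], [0, 0, 0], [0, 0, 0], [0, 0, 0]], dp=[[0.15, 0, 0], [0.2, 0, 0], [0.2, 0, 0], [0.15, 0, 0], [0, 0, 0], [0, 0, 0]], jaw=[1, 1, 1, 1, 1, 1])

```text
clock: 23.98
tool_pos: [0.5705, -0.0134, 0.0365]
eef_rot: [0.049, 0.999, -0.0, -0.0]
contact_force: [0.1, 0.2, -0.4]
opening: 0.22
```

```bash
python3 -c "
from h import *
loc()"
```

```text
t 23.98 pos [ 0.5705 -0.0134  0.0365] q [ 4.940e-02  9.988e-01 -1.000e-04 -1.000e-04] F [ 0.1  0.2 -0.4] op 0.22
lat y 0.0433 lat x 0.569 yaw 174.34 Fx 0.1 Fy 0.3 M [ 0.06 -0.14  0.02]
```

Tip is 6 mm inside without resistance; remaining about 24 mm.

Request:
move_arm(turn=[[0, 0, 0], [0, 0, 0], [0, 0, 0], [0, 0, 0], [0, 0, 0], [0, 0, 0]], dp=[[0.2, 0, 0], [0.2, 0, 0], [0.2, 0, 0], [0.2, 0, 0], [0, 0, 0], [0, 0, 0]], jaw=[1, 1, 1, 1, 1, 1])

```text
clock: 24.48
tool_pos: [0.5506, -0.0114, 0.0365]
eef_rot: [0.049, 0.999, -0.0, -0.0]
contact_force: [-0.3, -0.7, -0.8]
opening: 0.222
```

```bash
python3 -c "
from h import *
loc()"
```

```text
t 24.48 pos [ 0.5506 -0.0114  0.0365] q [ 4.940e-02  9.988e-01 -1.000e-04 -1.000e-04] F [-0.3 -0.7 -0.8] op 0.222
lat y 0.0433 lat x 0.5489 yaw 174.34 Fx -0.2 Fy -0.8 M [ 0.03 -0.13 -0.02]
```

Request:
move_arm(turn=[[0, 0, 0], [0, 0, 0], [0, 0, 0], [0, 0, 0], [0, 0, 0], [0, 0, 0]], dp=[[0.1, 0, 0], [0.1, 0, 0], [0.1, 0, 0], [0.05, 0, 0], [0, 0, 0], [0, 0, 0]], jaw=[1, 1, 1, 1, 1, 1])

```text
clock: 24.98
tool_pos: [0.5462, -0.0108, 0.037]
eef_rot: [0.05, 0.999, 0.0, 0.004]
contact_force: [8.6, -1.5, -4.3]
opening: 0.226
```

```bash
python3 -c "
from h import *
loc()"
```

```text
t 24.98 pos [ 0.5462 -0.0108  0.037 ] q [5.020e-02 9.987e-01 5.000e-04 3.600e-03] F [ 8.6 -1.5 -4.3] op 0.226
lat y 0.0435 lat x 0.5446 yaw 174.25 Fx 8.7 Fy -0.6 M [-0.25 -1.8   0.04]
```

Request:
move_arm(turn=[[0, 0, 0], [0, 0, 0]], dp=[[0.1, 0, 0], [0, 0, 0]], jaw=[1, 1])

```text
clock: 25.15
tool_pos: [0.5462, -0.0108, 0.0373]
eef_rot: [0.05, 0.999, 0.001, 0.006]
contact_force: [12.1, -1.6, -6.7]
opening: 0.221
```

Request:
move_arm(turn=[[0, 0, 0], [0, 0, 0], [0, 0, 0], [0, 0, 0], [0, 0, 0], [0, 0, 0], [0, 0, 0], [0, 0, 0], [0, 0, 0]], dp=[[-0.25, 0, 0], [0, 0, 0], [0, 0, 0], [0, 0, 0], [0, 0, -0.6], [0, 0, -0.9], [0, 0, -0.9], [0, 0, -0.6], [-1, 0, 0]], jaw=[1, 0.2, 0.2, 0.2, 0.2, 0.2, 0.2, 0.2, 0.2])

```text
clock: 25.9
tool_pos: [0.5673, -0.0123, 0.1142]
eef_rot: [0.047, 0.999, -0.0, -0.001]
contact_force: [-0.2, 0.7, -1.2]
opening: 0.397
```

Request:
move_arm(turn=[[0, 0, 0], [0, 0, 0], [0, 0, 0], [0, 0, 0], [0, 0, 0], [0, 0, 0]], dp=[[-1, 0, 0], [-1, 1, 0], [0, 1, 0], [0, 1, 0], [0, 0, 0], [0, 0, 0]], jaw=[0.2, 0.2, 0.2, 0.2, 0.2, 0.2])

```text
clock: 26.4
tool_pos: [0.6269, 0.0587, 0.1114]
eef_rot: [0.048, 0.999, 0.0, -0.001]
contact_force: [0.1, -1.1, -0.5]
opening: 0.402
```

```bash
python3 -c "
from h import *
loc()
t,s=plugs();crop(s,190,160,410,315,3.6,'s19.png');crop(t,120,130,320,260,4,'t19.png')"
```

```text
t 26.4 pos [0.6269 0.0587 0.1114] q [ 4.750e-02  9.989e-01  4.000e-04 -6.000e-04] F [ 0.1 -1.1 -0.5] op 0.402
lat y 0.1207 lat x 0.618 yaw 174.55 Fx 0.2 Fy -1.0 M [ 0.03 -0.11  0.01]
top pin [0.6283 0.2378] grip [0.6595 0.2224] dist 0.0347 ang 153.7 26 129
scene pin [ 0.6085 -0.14  ] grip [ 0.6468 -0.1533] dist 0.0405 ang 160.7 14 192
scene pin [0.6245 0.2395] grip [0.6637 0.2265] dist 0.0413 ang 161.7 25 268
```

View pics/s19.png

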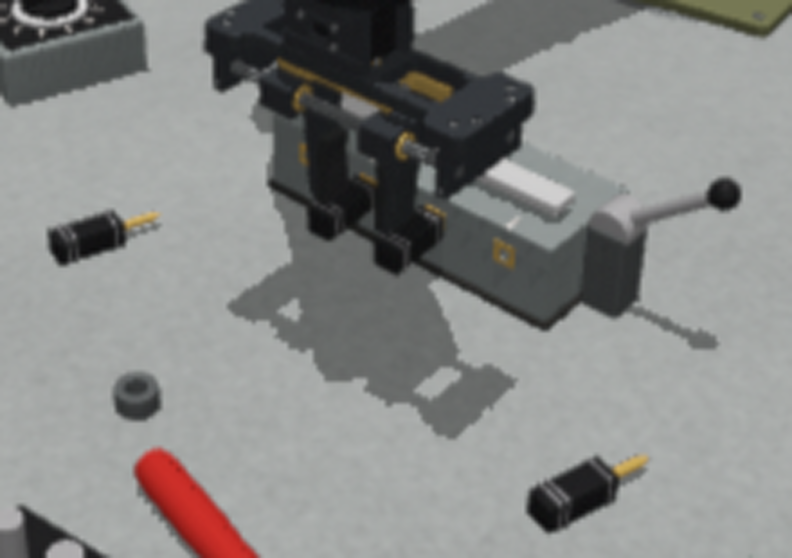

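View pics/t19.png

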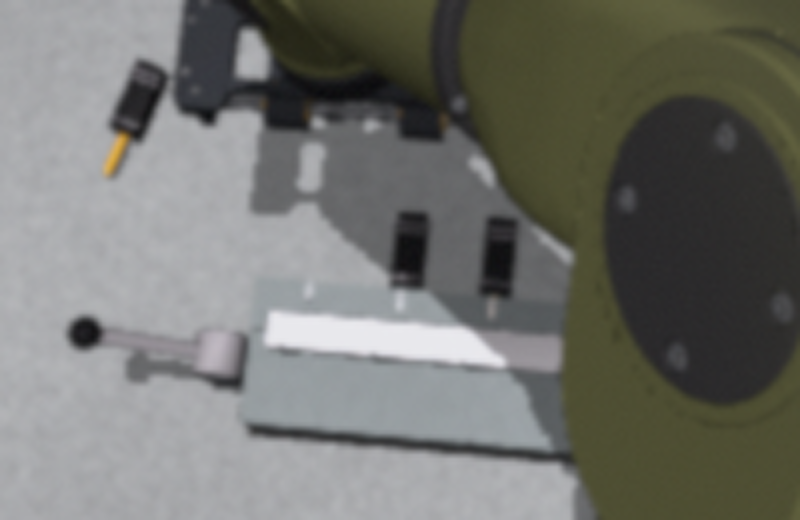

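```bash
python3 -c "
from h import *
t=r.snapshot('top')
T=lambda u,v:(120+u/4-.375,130+v/4-.375)
pose(t,T(153,65),T(126,135),T(108,175))
# earlier plug D
pose(t,T(733,81),T(709,152),T(687,191))
plan([.6615,.2225,.07],156)
"
```

```text
len rear-front 0.0496 rear-tip 0.077 ang 157.4 ang rf 161.0 centre(tip) [0.6643 0.2221] centre(rear) [0.6616 0.2233]
len rear-front 0.0504 rear-tip 0.0776 ang 156.0 ang rf 159.9 centre(tip) [ 0.6465 -0.1562] centre(rear) [ 0.6443 -0.1553]
t 26.55 pos [0.6274 0.0545 0.1111] q [ 5.020e-02  9.987e-01 -1.000e-03 -5.000e-04] F [-0.1 -0.8  0.3] op 0.402
yaw 174.24 q7 0.64 M [ 0.08 -0.13 -0.02]
turn z total 0.0507
dp total units [1.49 6.69 1.64]
```

Request:
move_arm(turn=[[0, 0, 0.016], [0, 0, 0.016], [0, 0, 0.016], [0, 0, 0], [0, 0, 0], [0, 0, 0], [0, 0, 0], [0, 0, 0], [0, 0, 0], [0, 0, 0]], dp=[[0, 0, 0], [0, 0, 0], [0, 0, 0], [0.2, 0.95, 0], [0.2, 0.95, 0], [0.2, 0.95, 0], [0.2, 0.95, 0.4], [0.2, 0.95, 0.4], [0.2, 0.95, 0.4], [0.2, 1, 0.4]], jaw=[0, 0, 0, -0.1, -0.1, -0.1, -0.1, -0.1, -0.1, -0.1])

```text
clock: 27.38
tool_pos: [0.6615, 0.2228, 0.0708]
eef_rot: [0.2, 0.98, -0.001, 0.0]
contact_force: [0.1, 0.4, -0.0]
opening: 0.548
```

Request:
move_arm(turn=[[0, 0, 0], [0, 0, 0], [0, 0, 0]], dp=[[0, 0, 0], [0, 0, 0], [0, 0, 0]], jaw=[-0.1, -0.1, -0.1])

```text
clock: 27.63
tool_pos: [0.6613, 0.2218, 0.0712]
eef_rot: [0.2, 0.98, -0.001, 0.0]
contact_force: [-0.2, -1.0, 0.4]
opening: 0.55
```

```bash
python3 -c "
from h import *
plan([.663,.2227,.004],157)
s=r.snapshot('scene');crop(s,270,195,420,315,5,'s20.png')"
```

```text
t 27.63 pos [0.6613 0.2218 0.0712] q [ 1.999e-01  9.798e-01 -1.100e-03  1.000e-04] F [-0.2 -1.   0.4] op 0.55
yaw 156.94 q7 0.24 M [ 0.07 -0.14 -0.05]
turn z total -0.0002
dp total units [-0.05  0.06  2.69]
```

View pics/s20.png

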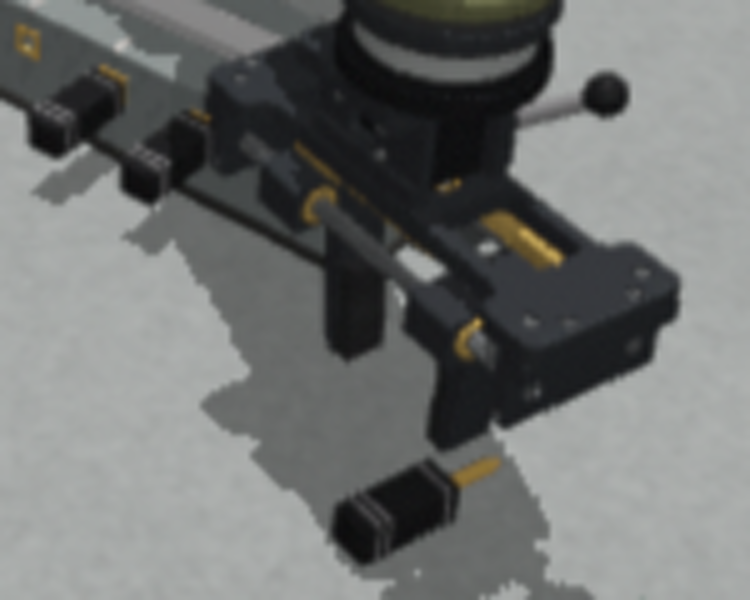

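Request:
move_arm(turn=[[0, 0, 0], [0, 0, 0], [0, 0, 0], [0, 0, 0], [0, 0, 0], [0, 0, 0]], dp=[[-0.05, 0.06, 0.8], [0, 0, 0.8], [0, 0, 0.7], [0, 0, 0.35], [0, 0, 0], [0, 0, 0]], jaw=[-0.1, -0.1, -0.1, -0.1, -0.1, -0.1])

```text
clock: 28.18
tool_pos: [0.6629, 0.2245, 0.0052]
eef_rot: [0.199, 0.98, -0.0, -0.0]
contact_force: [-0.0, -0.5, 0.3]
opening: 0.548
```

```bash
python3 -c "
from h import *
plan([.663,.2227,.004],157)
s=r.snapshot('scene');crop(s,270,195,420,315,5,'s21.png')"
```

```text
t 28.18 pos [0.6629 0.2245 0.0052] q [ 1.994e-01  9.799e-01 -2.000e-04 -2.000e-04] F [-0.  -0.5  0.3] op 0.548
yaw 156.99 q7 0.21 M [ 0.01 -0.11 -0.02]
turn z total -0.0
dp total units [-0.03 -0.06  0.05]
```

View pics/s21.png

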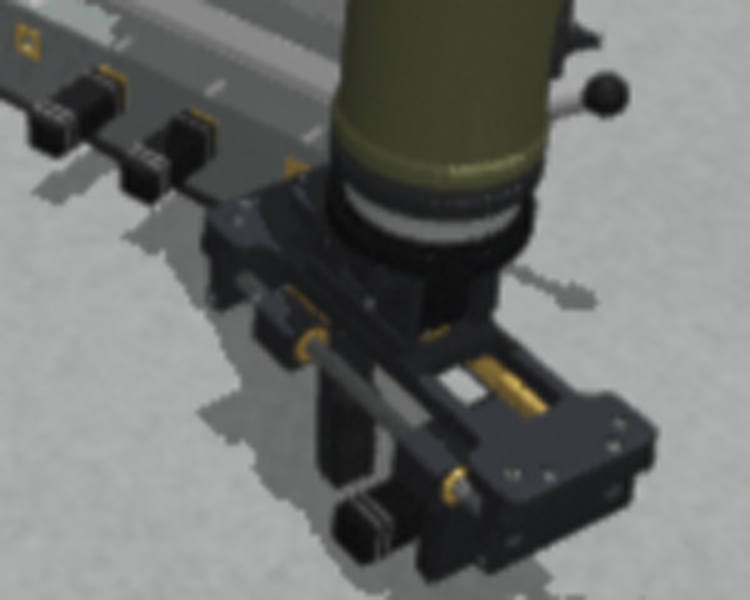

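Plug is between the fingers. Close and lift.

Request:
move_arm(turn=[[0, 0, 0], [0, 0, 0], [0, 0, 0], [0, 0, 0], [0, 0, 0], [0, 0, 0], [0, 0, 0], [0, 0, 0], [0, 0, 0], [0, 0, 0]], dp=[[0, -0.05, 0.02], [0, 0, 0], [0, 0, 0], [0, 0, 0], [0, 0, 0], [0, 0, 0], [0, 0, 0], [0, 0, 0], [0, 0, 0], [0, 0, 0]], jaw=[0, 0.3, 1, 1, 1, 1, 1, 1, 1, 1])

```text
clock: 29.07
tool_pos: [0.6626, 0.2241, 0.0051]
eef_rot: [0.199, 0.98, 0.0, 0.0]
contact_force: [0.1, -1.1, 3.4]
opening: 0.224
```

```bash
python3 -c "
from h import *
loc()
e=np.array([.0993,.995]);x=np.array([.995,-.0993])
plan(list(.1553*e+.587*x)+[.0363],174.3)"
```

```text
t 29.07 pos [0.6626 0.2241 0.0051] q [1.991e-01 9.800e-01 2.000e-04 2.000e-04] F [ 0.1 -1.1  3.4] op 0.224
lat y 0.2887 lat x 0.637 yaw 157.03 Fx 0.2 Fy -1.1 M [-0.03 -0.05 -0.03]
t 29.07 pos [0.6626 0.2241 0.0051] q [1.991e-01 9.800e-01 2.000e-04 2.000e-04] F [ 0.1 -1.1  3.4] op 0.224
yaw 157.03 q7 0.21 M [-0.03 -0.05 -0.03]
turn z total -0.048
dp total units [ 2.   -5.34 -1.25]
```

Request:
move_arm(turn=[[0, 0, 0], [0, 0, 0], [0, 0, -0.016], [0, 0, -0.016], [0, 0, -0.016], [0, 0, 0], [0, 0, 0], [0, 0, 0], [0, 0, 0], [0, 0, 0]], dp=[[0, 0, -0.7], [0, 0, -0.58], [0, 0, 0], [0, 0, 0], [0, 0, 0], [0, -0.8, 0], [0, -0.9, 0], [0, -0.9, 0], [0, -0.9, 0], [0, -0.9, 0]], jaw=[1, 1, 1, 1, 1, 1, 1, 1, 1, 1])

```text
clock: 29.9
tool_pos: [0.6519, 0.1135, 0.0383]
eef_rot: [0.05, 0.999, 0.0, 0.001]
contact_force: [-0.1, -0.4, 0.1]
opening: 0.23
```

Request:
move_arm(turn=[[0, 0, 0], [0, 0, 0], [0, 0, 0], [0, 0, 0], [0, 0, 0], [0, 0, 0]], dp=[[0.4, -0.8, 0], [0.6, 0, 0], [0.6, 0, 0], [0.3, 0, 0], [0, 0, 0], [0, 0, 0]], jaw=[1, 1, 1, 1, 1, 1])

```text
clock: 30.4
tool_pos: [0.6031, 0.0997, 0.0377]
eef_rot: [0.049, 0.999, 0.0, 0.001]
contact_force: [0.7, 0.0, -1.0]
opening: 0.225
```

```bash
python3 -c "
from h import *
loc()
e=np.array([.0993,.995]);x=np.array([.995,-.0993])
plan(list(.1553*e+.587*x)+[.0371],174.3)
t=r.snapshot('top');crop(t,140,140,240,220,8,'t22.png')
s=r.snapshot('scene');crop(s,240,160,400,280,5,'s22.png')"
```

```text
t 30.4 pos [0.6031 0.0997 0.0377] q [4.920e-02 9.988e-01 1.000e-04 9.000e-04] F [ 0.7  0.  -1. ] op 0.225
lat y 0.1591 lat x 0.5902 yaw 174.36 Fx 0.7 Fy 0.1 M [ 0.03 -0.18  0.04]
t 30.4 pos [0.6031 0.0997 0.0377] q [4.920e-02 9.988e-01 1.000e-04 9.000e-04] F [ 0.7  0.  -1. ] op 0.225
yaw 174.36 q7 0.46 M [ 0.03 -0.18  0.04]
turn z total 0.0002
dp total units [ 0.13 -0.15  0.02]
```

View pics/t22.png

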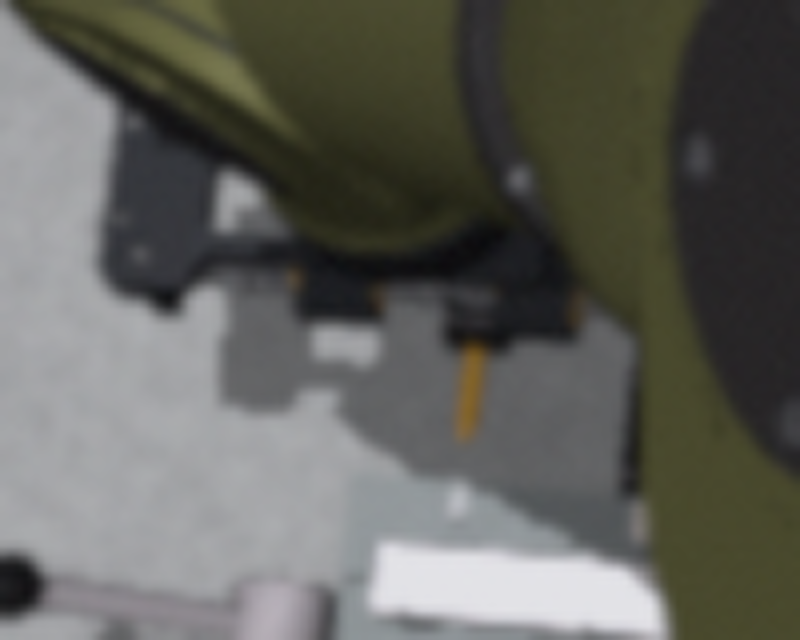

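View pics/s22.png

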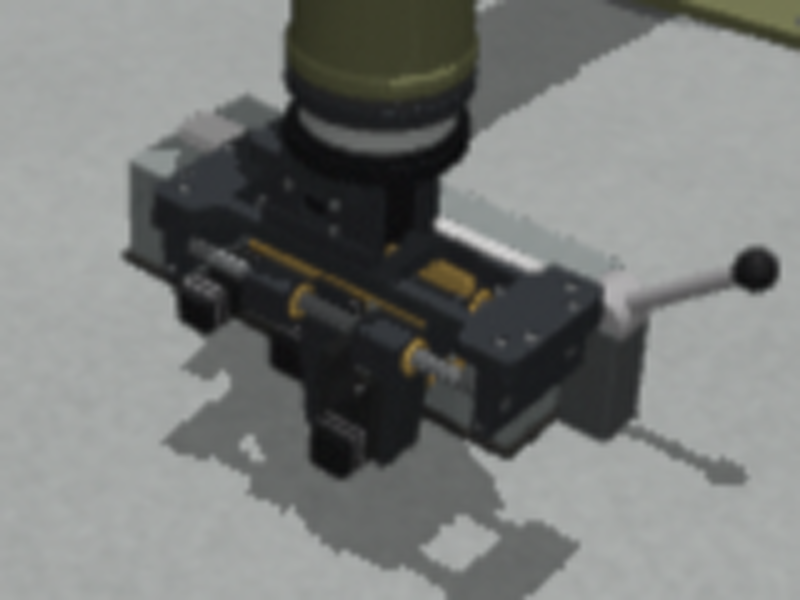

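Request:
move_arm(turn=[[0, 0, 0.0002], [0, 0, 0], [0, 0, 0], [0, 0, 0]], dp=[[0.1, -0.15, 0.02], [0, 0, 0], [0, 0, 0], [0, 0, 0]], jaw=[1, 1, 1, 1])

```text
clock: 30.83
tool_pos: [0.5995, 0.0956, 0.0361]
eef_rot: [0.05, 0.999, -0.0, 0.0]
contact_force: [0.4, 1.0, -0.0]
opening: 0.225
```

```bash
python3 -c "
from h import *
loc()"
```

```text
t 30.83 pos [0.5995 0.0956 0.0361] q [ 0.0504  0.9987 -0.      0.    ] F [ 0.4  1.  -0. ] op 0.225
lat y 0.1547 lat x 0.587 yaw 174.22 Fx 0.3 Fy 1.0 M [ 0.05 -0.14  0.03]
```

Request:
move_arm(turn=[[0, 0, 0], [0, 0, 0], [0, 0, 0], [0, 0, 0], [0, 0, 0], [0, 0, 0], [0, 0, 0]], dp=[[0, 0.025, -0.035], [0.1, 0, 0], [0.2, 0, 0], [0.2, 0, 0], [0.2, 0, 0], [0, 0, 0], [0, 0, 0]], jaw=[1, 1, 1, 1, 1, 1, 1])

```text
clock: 31.42
tool_pos: [0.5816, 0.0982, 0.0372]
eef_rot: [0.05, 0.999, -0.0, -0.0]
contact_force: [0.6, 0.0, -0.1]
opening: 0.222
```

```bash
python3 -c "
from h import *
loc()"
```

```text
t 31.42 pos [0.5816 0.0982 0.0372] q [ 4.990e-02  9.988e-01 -2.000e-04 -1.000e-04] F [ 0.6  0.  -0.1] op 0.222
lat y 0.1555 lat x 0.5689 yaw 174.28 Fx 0.6 Fy 0.1 M [ 0.05 -0.17  0.06]
```

Request:
move_arm(turn=[[0, 0, 0], [0, 0, 0], [0, 0, 0], [0, 0, 0], [0, 0, 0], [0, 0, 0]], dp=[[0.2, 0, 0], [0.2, 0, 0], [0.2, 0, 0], [0.2, 0, 0], [0, 0, 0], [0, 0, 0]], jaw=[1, 1, 1, 1, 1, 1])

```text
clock: 31.92
tool_pos: [0.5618, 0.1003, 0.0372]
eef_rot: [0.05, 0.999, -0.0, -0.0]
contact_force: [0.2, 0.5, -0.6]
opening: 0.223
```

```bash
python3 -c "
from h import *
loc()"
```

```text
t 31.92 pos [0.5618 0.1003 0.0372] q [ 4.990e-02  9.988e-01 -1.000e-04 -1.000e-04] F [ 0.2  0.5 -0.6] op 0.223
lat y 0.1556 lat x 0.549 yaw 174.28 Fx 0.2 Fy 0.5 M [ 0.09 -0.09 -0.  ]
```

Request:
move_arm(turn=[[0, 0, 0], [0, 0, 0], [0, 0, 0], [0, 0, 0], [0, 0, 0], [0, 0, 0]], dp=[[0.1, 0, 0], [0.1, 0, 0], [0.1, 0, 0], [0.1, 0, 0], [0, 0, 0], [0, 0, 0]], jaw=[1, 1, 1, 1, 1, 1])

```text
clock: 32.42
tool_pos: [0.5576, 0.1006, 0.0377]
eef_rot: [0.051, 0.999, 0.001, 0.005]
contact_force: [10.2, -1.6, -6.3]
opening: 0.22
```

```bash
python3 -c "
from h import *
loc()"
```

```text
t 32.42 pos [0.5576 0.1006 0.0377] q [5.140e-02 9.987e-01 6.000e-04 4.500e-03] F [10.2 -1.6 -6.3] op 0.22
lat y 0.1554 lat x 0.5448 yaw 174.11 Fx 10.3 Fy -0.6 M [-0.22 -2.43  0.03]
```

Seated at the same depth. Release, go to plug D.

Request:
move_arm(turn=[[0, 0, 0], [0, 0, 0], [0, 0, 0], [0, 0, 0], [0, 0, 0], [0, 0, 0], [0, 0, 0], [0, 0, 0], [0, 0, 0]], dp=[[-0.2, 0, 0], [0, 0, 0], [0, 0, 0], [0, 0, 0], [0, 0, -0.6], [0, 0, -0.9], [0, 0, -0.9], [0, 0, -0.6], [-1, 0, 0]], jaw=[1, 0.2, 0.2, 0.2, 0.2, 0.2, 0.2, 0.2, 0.2])

```text
clock: 33.17
tool_pos: [0.5786, 0.1002, 0.1152]
eef_rot: [0.047, 0.999, 0.0, -0.001]
contact_force: [1.2, 1.1, -0.1]
opening: 0.401
```

Request:
move_arm(turn=[[0, 0, 0], [0, 0, 0], [0, 0, 0], [0, 0, 0], [0, 0, 0], [0, 0, 0], [0, 0, 0], [0, 0, 0]], dp=[[-1, 0, 0], [-1, -1, 0], [0, -1, 0], [0, -1, 0], [0, -1, 0], [0, -1, 0], [0, 0, 0], [0, 0, 0]], jaw=[0.2, 0.2, 0.2, 0.2, 0.2, 0.2, 0.2, 0.2])

```text
clock: 33.83
tool_pos: [0.6183, -0.0331, 0.1117]
eef_rot: [0.052, 0.999, -0.001, -0.001]
contact_force: [0.7, 0.7, 1.1]
opening: 0.403
```

```bash
python3 -c "
from h import *
loc()
t,s=plugs();crop(s,190,160,410,315,3.6,'s23.png');crop(t,120,130,320,260,4,'t23.png')"
```

```text
t 33.83 pos [ 0.6183 -0.0331  0.1117] q [ 5.170e-02  9.987e-01 -5.000e-04 -7.000e-04] F [0.7 0.7 1.1] op 0.403
lat y 0.0284 lat x 0.6185 yaw 174.07 Fx 0.7 Fy 0.8 M [ 0.08 -0.17 -0.06]
scene pin [ 0.6085 -0.14  ] grip [ 0.6467 -0.1533] dist 0.0404 ang 160.7 14 193
```

View pics/s23.png

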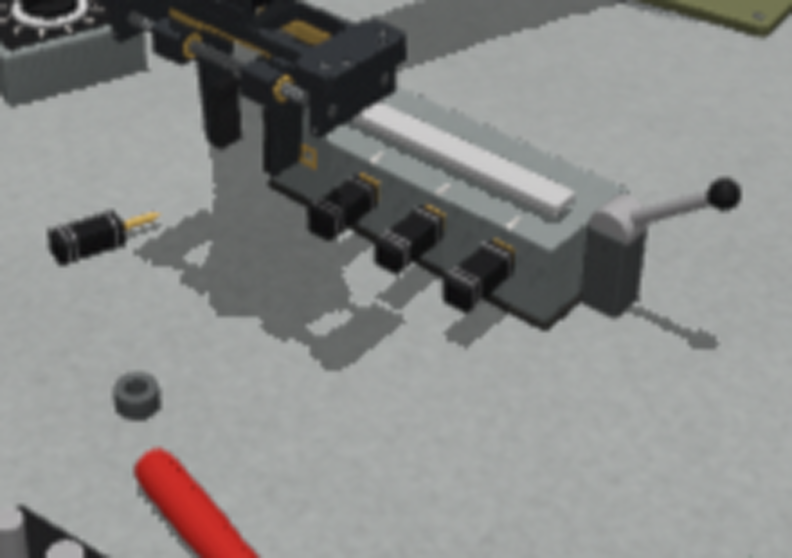

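View pics/t23.png

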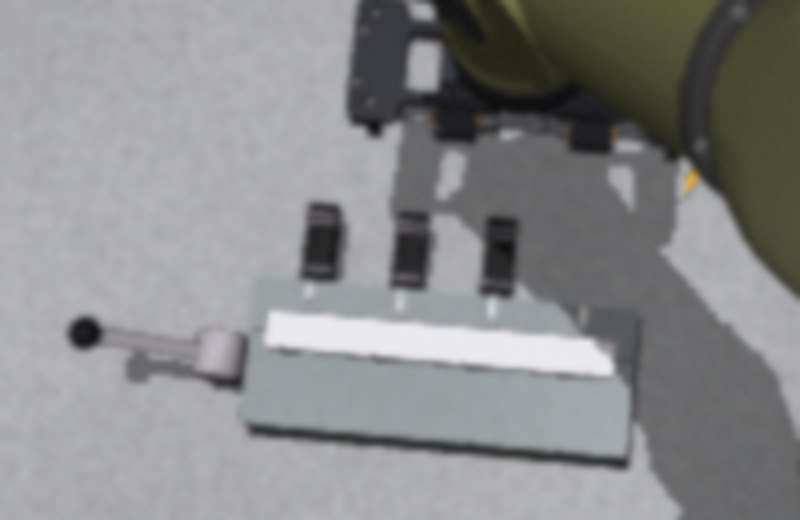

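```bash
python3 -c "
from h import *
plan([.6455,-.156,.07],156.5)"
```

```text
t 33.93 pos [ 0.6189 -0.0296  0.1122] q [ 4.950e-02  9.988e-01  8.000e-04 -1.000e-04] F [0.6 0.6 0.2] op 0.399
yaw 174.33 q7 0.76 M [ 0.08 -0.18 -0.  ]
turn z total 0.0495
dp total units [-2.99 -4.21  1.69]
```

Request:
move_arm(turn=[[0, 0, 0.0165], [0, 0, 0.0165], [0, 0, 0.0165], [0, 0, 0], [0, 0, 0], [0, 0, 0], [0, 0, 0], [0, 0, 0], [0, 0, 0], [0, 0, 0]], dp=[[0, 0, 0], [0, 0, 0], [0, 0, 0], [-0.6, -0.8, 0], [-0.6, -0.8, 0.2], [-0.6, -0.9, 0.5], [-0.6, -0.9, 0.5], [-0.6, -0.8, 0.5], [0, 0, 0], [0, 0, 0]], jaw=[0, 0, 0, -0.1, -0.1, -0.1, -0.1, -0.1, -0.1, -0.1])

```text
clock: 34.77
tool_pos: [0.6456, -0.1574, 0.0686]
eef_rot: [0.205, 0.979, 0.0, -0.001]
contact_force: [1.0, 0.9, -0.2]
opening: 0.551
```

```bash
python3 -c "
from h import *
s=r.snapshot('scene');crop(s,170,150,320,270,5,'s24.png')
plan([.6455,-.156,.004],156.5)"
```

```text
t 34.82 pos [ 0.6461 -0.1552  0.0695] q [ 2.035e-01  9.791e-01  1.000e-03 -2.000e-04] F [ 0.  -0.   0.2] op 0.552
yaw 156.51 q7 0.72 M [ 0.07 -0.16 -0.03]
turn z total 0.0
dp total units [ 0.01 -0.04  2.62]
```

View pics/s24.png

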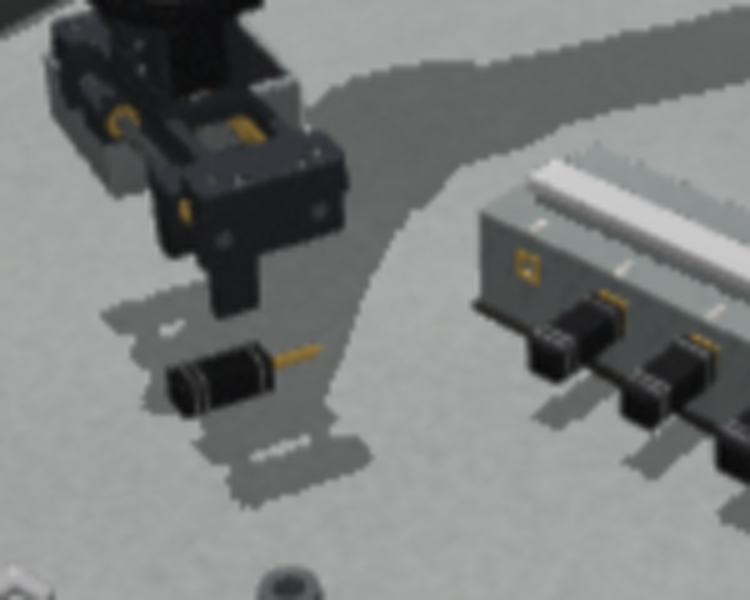

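Request:
move_arm(turn=[[0, 0, 0], [0, 0, 0], [0, 0, 0], [0, 0, 0], [0, 0, 0], [0, 0, 0]], dp=[[0, -0.03, 0.8], [0, 0, 0.8], [0, 0, 0.65], [0, 0, 0.3], [0, 0, 0], [0, 0, 0]], jaw=[-0.1, -0.1, -0.1, -0.1, -0.1, -0.1])

```text
clock: 35.32
tool_pos: [0.6459, -0.1569, 0.0061]
eef_rot: [0.204, 0.979, 0.0, 0.0]
contact_force: [0.5, 0.7, 0.1]
opening: 0.552
```

```bash
python3 -c "
from h import *
s=r.snapshot('scene');crop(s,170,150,320,270,5,'s25.png')
plan([.6455,-.156,.004],156.5)"
```

```text
t 35.37 pos [ 0.6464 -0.1573  0.0067] q [2.04e-01 9.79e-01 4.00e-04 7.00e-04] F [ 0.4 -0.3  0. ] op 0.55
yaw 156.46 q7 0.67 M [ 0.03 -0.17 -0.02]
turn z total -0.0001
dp total units [0.05 0.03 0.11]
```

View pics/s25.png

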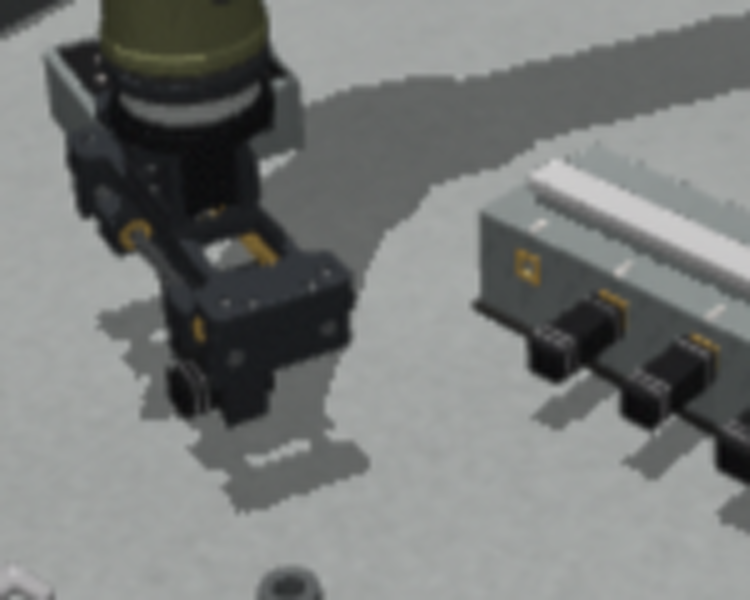

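Request:
move_arm(turn=[[0, 0, 0], [0, 0, 0], [0, 0, 0], [0, 0, 0], [0, 0, 0], [0, 0, 0], [0, 0, 0], [0, 0, 0], [0, 0, 0], [0, 0, 0]], dp=[[0.03, 0.02, 0.07], [0, 0, 0], [0, 0, 0], [0, 0, 0], [0, 0, 0], [0, 0, 0], [0, 0, 0], [0, 0, 0], [0, 0, 0], [0, 0, 0]], jaw=[0, 0.3, 1, 1, 1, 1, 1, 1, 1, 1])

```text
clock: 36.2
tool_pos: [0.6454, -0.1574, 0.0045]
eef_rot: [0.204, 0.979, -0.0, 0.0]
contact_force: [0.9, -0.5, 3.9]
opening: 0.223
```

```bash
python3 -c "
from h import *
loc()
e=np.array([.0993,.995]);x=np.array([.995,-.0993])
plan(list(-.0127*e+.587*x)+[.0363],174.3)"
```

```text
t 36.2 pos [ 0.6454 -0.1574  0.0045] q [ 2.044e-01  9.789e-01 -0.000e+00  3.000e-04] F [ 0.9 -0.5  3.9] op 0.223
lat y -0.0926 lat x 0.6578 yaw 156.41 Fx 1.0 Fy -0.4 M [ 0.03 -0.04  0.03]
t 36.2 pos [ 0.6454 -0.1574  0.0045] q [ 2.044e-01  9.789e-01 -0.000e+00  3.000e-04] F [ 0.9 -0.5  3.9] op 0.223
yaw 156.41 q7 0.67 M [ 0.03 -0.04  0.03]
turn z total -0.0497
dp total units [ 2.83  3.19 -1.27]
```

Request:
move_arm(turn=[[0, 0, 0], [0, 0, 0], [0, 0, -0.0165], [0, 0, -0.0165], [0, 0, -0.0165], [0, 0, 0], [0, 0, 0], [0, 0, 0], [0, 0, 0], [0, 0, 0]], dp=[[0, 0, -0.7], [0, 0, -0.58], [0, 0, 0], [0, 0, 0], [0, 0, 0], [0, 0.8, 0], [0.5, 0.8, 0], [0.7, 0.8, 0], [0.7, 0.79, 0], [0.5, 0, 0]], jaw=[1, 1, 1, 1, 1, 1, 1, 1, 1, 1])

```text
clock: 37.03
tool_pos: [0.5933, -0.0655, 0.0383]
eef_rot: [0.047, 0.999, 0.003, 0.001]
contact_force: [-0.5, 0.8, -0.4]
opening: 0.226
```

Request:
move_arm(turn=[[0, 0, 0], [0, 0, 0], [0, 0, 0], [0, 0, 0]], dp=[[0.43, 0, 0], [0, 0, 0], [0, 0, 0], [0, 0, 0]], jaw=[1, 1, 1, 1])

```text
clock: 37.37
tool_pos: [0.5842, -0.0715, 0.0369]
eef_rot: [0.051, 0.999, -0.0, 0.001]
contact_force: [-0.0, -0.2, -0.5]
opening: 0.227
```

```bash
python3 -c "
from h import *
loc()
e=np.array([.0993,.995]);x=np.array([.995,-.0993])
plan(list(-.0127*e+.587*x)+[.0365],174.3)
t=r.snapshot('top');crop(t,210,150,310,230,8,'t26.png')"
```

```text
t 37.37 pos [ 0.5842 -0.0715  0.0369] q [ 5.080e-02  9.987e-01 -1.000e-04  1.200e-03] F [-0.  -0.2 -0.5] op 0.227
lat y -0.0131 lat x 0.5884 yaw 174.18 Fx 0.0 Fy -0.2 M [ 0.06 -0.18 -0.02]
t 37.37 pos [ 0.5842 -0.0715  0.0369] q [ 5.080e-02  9.987e-01 -1.000e-04  1.200e-03] F [-0.  -0.2 -0.5] op 0.227
yaw 174.18 q7 0.68 M [ 0.06 -0.18 -0.02]
turn z total -0.0003
dp total units [0.06 0.02 0.02]
```

View pics/t26.png

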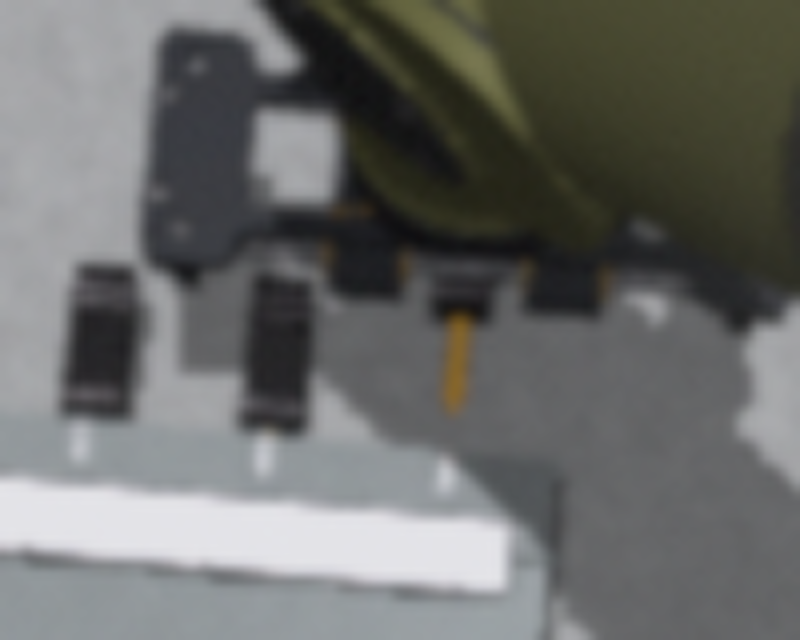

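Request:
move_arm(turn=[[0, 0, -0.0003], [0, 0, 0], [0, 0, 0], [0, 0, 0], [0, 0, 0], [0, 0, 0], [0, 0, 0]], dp=[[0, 0.02, 0.015], [0.15, 0, 0], [0.2, 0, 0], [0.2, 0, 0], [0.2, 0, 0], [0, 0, 0], [0, 0, 0]], jaw=[1, 1, 1, 1, 1, 1, 1])

```text
clock: 38.0
tool_pos: [0.5637, -0.0686, 0.0358]
eef_rot: [0.049, 0.999, -0.0, -0.0]
contact_force: [0.1, 0.0, -1.4]
opening: 0.226
```

```bash
python3 -c "
from h import *
loc()"
```

```text
t 38.0 pos [ 0.5637 -0.0686  0.0358] q [ 4.910e-02  9.988e-01 -1.000e-04 -2.000e-04] F [ 0.1  0.  -1.4] op 0.226
lat y -0.0123 lat x 0.5677 yaw 174.37 Fx 0.1 Fy 0.0 M [ 0.04 -0.2  -0.03]
```

Request:
move_arm(turn=[[0, 0, 0], [0, 0, 0], [0, 0, 0], [0, 0, 0], [0, 0, 0], [0, 0, 0]], dp=[[0.1, -0.015, -0.02], [0.2, 0, 0], [0.2, 0, 0], [0.2, 0, 0], [0, 0, 0], [0, 0, 0]], jaw=[1, 1, 1, 1, 1, 1])

```text
clock: 38.5
tool_pos: [0.5463, -0.0673, 0.0363]
eef_rot: [0.049, 0.999, -0.0, -0.0]
contact_force: [1.0, 0.4, -1.7]
opening: 0.223
```

```bash
python3 -c "
from h import *
loc()"
```

```text
t 38.5 pos [ 0.5463 -0.0673  0.0363] q [ 4.910e-02  9.988e-01 -1.000e-04 -2.000e-04] F [ 1.   0.4 -1.7] op 0.223
lat y -0.0127 lat x 0.5503 yaw 174.37 Fx 1.0 Fy 0.5 M [ 0.08 -0.19  0.04]
```

Request:
move_arm(turn=[[0, 0, 0], [0, 0, 0], [0, 0, 0], [0, 0, 0], [0, 0, 0], [0, 0, 0]], dp=[[0.1, 0, 0], [0.1, 0, 0], [0.1, 0, 0], [0.1, 0, 0], [0.05, 0, 0], [0, 0, 0]], jaw=[1, 1, 1, 1, 1, 1])

```text
clock: 39.0
tool_pos: [0.5402, -0.0665, 0.037]
eef_rot: [0.05, 0.999, 0.001, 0.004]
contact_force: [9.2, -2.0, -4.9]
opening: 0.223
```

```bash
python3 -c "
from h import *
loc()"
```

```text
t 39.0 pos [ 0.5402 -0.0665  0.037 ] q [4.970e-02 9.988e-01 5.000e-04 4.300e-03] F [ 9.2 -2.  -4.9] op 0.223
lat y -0.0125 lat x 0.5441 yaw 174.3 Fx 9.4 Fy -1.1 M [-0.3  -1.98 -0.01]
```

Request:
move_arm(turn=[[0, 0, 0], [0, 0, 0], [0, 0, 0], [0, 0, 0], [0, 0, 0], [0, 0, 0], [0, 0, 0], [0, 0, 0], [0, 0, 0]], dp=[[-0.2, 0, 0], [0, 0, 0], [0, 0, 0], [0, 0, 0], [0, 0, -0.6], [0, 0, -0.9], [0, 0, -0.9], [0, 0, -0.6], [-1, 0, -1]], jaw=[1, 0.2, 0.2, 0.2, 0.2, 0.2, 0.2, 0.2, 0.2])

```text
clock: 39.75
tool_pos: [0.5589, -0.0692, 0.1354]
eef_rot: [0.047, 0.999, -0.001, -0.005]
contact_force: [0.4, -0.5, -1.6]
opening: 0.401
```

Request:
move_arm(turn=[[0, 0, 0], [0, 0, 0], [0, 0, 0], [0, 0, 0], [0, 0, 0], [0, 0, 0]], dp=[[-1, 0, -1], [-1, 0, -1], [-1, 0, 0], [-1, 0, 0], [0, 0, 0], [0, 0, 0]], jaw=[1, 1, 1, 1, 1, 1])

```text
clock: 40.25
tool_pos: [0.6646, -0.0787, 0.1855]
eef_rot: [0.049, 0.999, 0.0, -0.001]
contact_force: [-0.1, -0.2, 0.5]
opening: 0.005
```

```bash
python3 -c "
from h import *
loc()
t,s=plugs();crop(s,190,160,410,315,3.6,'s27.png');crop(t,120,130,320,260,4,'t27.png')
plan([.5016,.2663,.187],84.3)"
```

```text
t 40.25 pos [ 0.6646 -0.0787  0.1855] q [ 4.940e-02  9.988e-01  1.000e-04 -6.000e-04] F [-0.1 -0.2  0.5] op 0.005
lat y -0.0123 lat x 0.6691 yaw 174.34 Fx -0.0 Fy -0.2 M [ 0.05 -0.11 -0.  ]
t 40.35 pos [ 0.6632 -0.0786  0.1856] q [ 4.870e-02  9.988e-01 -2.000e-04 -1.300e-03] F [ 0.3 -0.4 -0.4] op -0.001
yaw 174.41 q7 0.97 M [ 0.06 -0.14 -0.02]
turn z total 0.2503
dp total units [13.09 -7.8  -0.06]
```

View pics/s27.png

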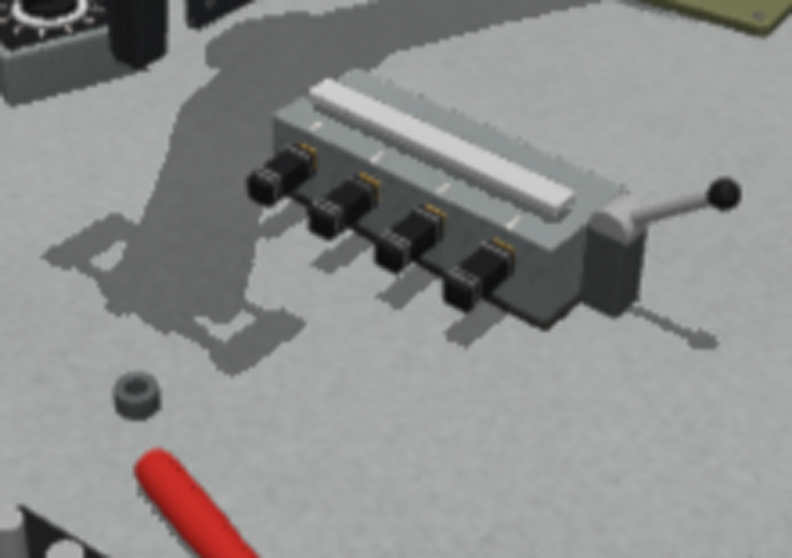

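View pics/t27.png

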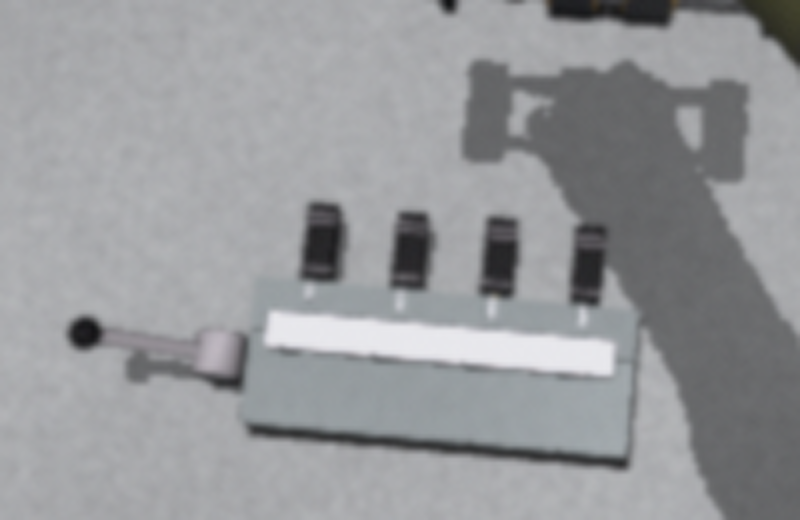

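Request:
move_arm(turn=[[0, 0, 0.0195], [0, 0, 0.0195], [0, 0, 0.0195], [0, 0, 0.0195], [0, 0, 0.0195], [0, 0, 0.0195], [0, 0, 0.0195], [0, 0, 0.0195], [0, 0, 0.0195], [0, 0, 0.0195]], dp=[[0, 0, 0], [0, 0, 0], [0, 0, 0], [0, 0, 0], [0, 0, 0], [0, 0, 0], [0, 0, 0], [0, 0, 0], [0, 0, 0], [0, 0, 0]], jaw=[1, 1, 1, 1, 1, 1, 1, 1, 1, 1])

```text
clock: 41.18
tool_pos: [0.6631, -0.0788, 0.186]
eef_rot: [0.617, 0.787, -0.001, -0.001]
contact_force: [0.3, -0.5, 0.5]
opening: 0.003
```

Request:
move_arm(turn=[[0, 0, 0.0184], [0, 0, 0.0184], [0, 0, 0.0184], [0, 0, 0], [0, 0, 0], [0, 0, 0], [0, 0, 0], [0, 0, 0], [0, 0, 0], [0, 0, 0]], dp=[[0, 0, 0], [0, 0, 0], [0, 0, 0], [1, -0.6, 0], [1, -0.6, 0], [1, -0.6, 0], [1, -0.6, 0], [1, -0.6, 0], [1, -0.6, 0], [1, -0.6, 0]], jaw=[1, 1, 1, 1, 1, 1, 1, 1, 1, 1])

```text
clock: 42.02
tool_pos: [0.5753, 0.1063, 0.1862]
eef_rot: [0.742, 0.671, -0.001, -0.0]
contact_force: [0.8, -0.1, 0.7]
opening: 0.003
```

Request:
move_arm(turn=[[0, 0, 0], [0, 0, 0], [0, 0, 0], [0, 0, 0], [0, 0, 0], [0, 0, 0], [0, 0, 0], [0, 0, 0]], dp=[[1, -0.6, 0], [1, -0.6, 0], [1, -0.6, 0], [1, -0.6, 0], [1, -0.6, 0], [1, -0.6, 0], [0.1, 0, 0], [0, 0, 0]], jaw=[1, 1, 1, 1, 1, 1, 1, 1])

```text
clock: 42.68
tool_pos: [0.5011, 0.2682, 0.1863]
eef_rot: [0.74, 0.673, -0.0, -0.001]
contact_force: [1.1, -0.2, -0.1]
opening: 0.002
```

```bash
python3 -c "
from h import *
plan([.5016,.2663,.106],84.3)"
```

```text
t 42.68 pos [0.5011 0.2682 0.1863] q [ 7.399e-01  6.727e-01 -4.000e-04 -7.000e-04] F [ 1.1 -0.2 -0.1] op 0.002
yaw 84.55 q7 -0.98 M [-0.09 -0.14 -0.03]
turn z total 0.0007
dp total units [-0.07  0.03  3.21]
```

Request:
move_arm(turn=[[0, 0, 0], [0, 0, 0], [0, 0, 0], [0, 0, 0], [0, 0, 0], [0, 0, 0]], dp=[[0, 0, 0.8], [0, 0, 0.8], [0, 0, 0.8], [0, 0, 0.8], [0, 0, 0], [0, 0, 0]], jaw=[1, 1, 1, 1, 1, 1])

```text
clock: 43.18
tool_pos: [0.503, 0.2641, 0.1056]
eef_rot: [0.742, 0.67, -0.002, 0.0]
contact_force: [-0.6, 0.1, -0.0]
opening: 0.008
```

```bash
python3 -c "
from h import *
plan([.5016,.2663,.106],84.3)
s=r.snapshot('scene');crop(s,290,130,450,250,5,'s28.png')"
```

```text
t 43.18 pos [0.503  0.2641 0.1056] q [ 7.421e-01  6.703e-01 -1.700e-03  3.000e-04] F [-0.6  0.1 -0. ] op 0.008
yaw 84.17 q7 -1.03 M [-0.04 -0.12 -0.07]
turn z total -0.0003
dp total units [ 0.08 -0.07 -0.01]
```

View pics/s28.png

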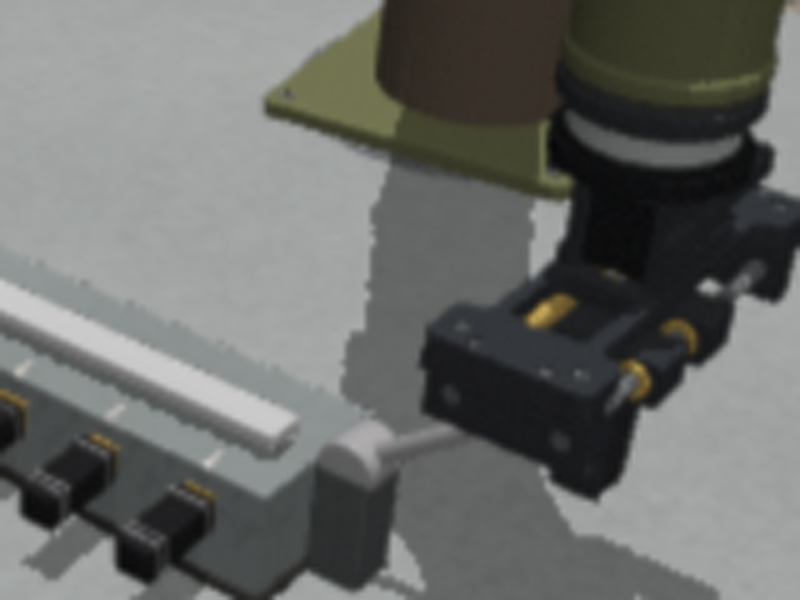

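Request:
move_arm(turn=[[0, 0, 0], [0, 0, 0], [0, 0, 0], [0, 0, 0], [0, 0, 0], [0, 0, 0], [0, 0, 0], [0, 0, 0], [0, 0, 0], [0, 0, 0]], dp=[[0, -0.15, 0], [-0.5, 0, 0], [-0.5, 0, 0], [-0.4, 0, 0], [-0.4, 0, 0], [-0.4, 0, 0], [-0.4, 0, 0], [-0.5, 0, 0], [-0.5, 0, 0], [-0.4, 0, 0]], jaw=[1, 1, 1, 1, 1, 1, 1, 1, 1, 1])

```text
clock: 44.07
tool_pos: [0.4908, 0.168, 0.1083]
eef_rot: [0.741, 0.672, 0.003, 0.0]
contact_force: [0.5, 0.6, 0.5]
opening: 0.005
```

```bash
python3 -c "
from h import *
loc()
s=r.snapshot('scene');crop(s,250,120,410,240,5,'s29.png')"
```

```text
t 44.07 pos [0.4908 0.168  0.1083] q [7.410e-01 6.715e-01 2.600e-03 3.000e-04] F [0.5 0.6 0.5] op 0.005
lat y 0.2159 lat x 0.4717 yaw 84.37 Fx 0.4 Fy 0.6 M [ 0.18 -0.17 -0.  ]
```

View pics/s29.png

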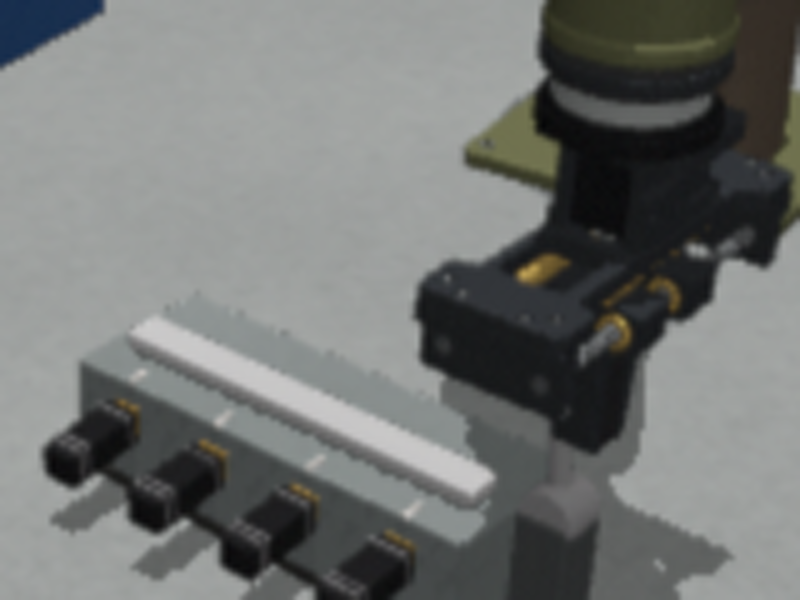

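Request:
move_arm(turn=[[0, 0, 0], [0, 0, 0], [0, 0, 0], [0, 0, 0], [0, 0, 0]], dp=[[-0.4, 0, 0], [-0.3, 0, 0], [-0.2, 0, 0], [0, 0, 0], [0, 0, 0]], jaw=[1, 1, 1, 1, 1])

```text
clock: 44.53
tool_pos: [0.4872, 0.1439, 0.1059]
eef_rot: [0.742, 0.671, -0.001, 0.0]
contact_force: [0.4, 1.0, 1.0]
opening: 0.004
```

```bash
python3 -c "
from h import *
loc()
s=r.snapshot('scene');crop(s,250,120,410,240,5,'s30.png')"
```

```text
t 44.53 pos [0.4872 0.1439 0.1059] q [ 7.418e-01  6.706e-01 -9.000e-04  1.000e-04] F [0.4 1.  1. ] op 0.004
lat y 0.1915 lat x 0.4705 yaw 84.23 Fx 0.3 Fy 1.0 M [ 0.23 -0.14 -0.04]
```

View pics/s30.png

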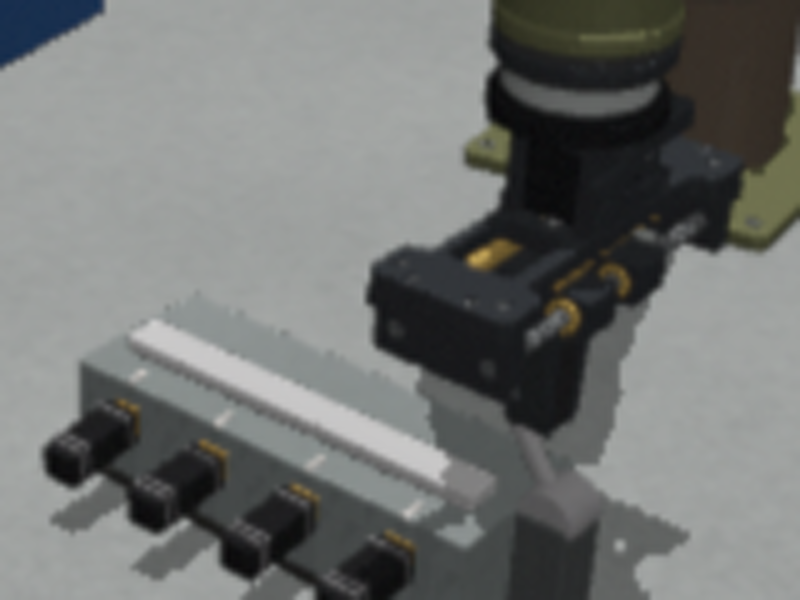

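Request:
move_arm(turn=[[0, 0, 0], [0, 0, 0], [0, 0, 0], [0, 0, 0]], dp=[[-0.15, 0, 0], [-0.1, 0, 0], [0, 0, 0], [0, 0, 0]], jaw=[1, 1, 1, 1])

```text
clock: 44.92
tool_pos: [0.4874, 0.1425, 0.1064]
eef_rot: [0.74, 0.672, 0.003, -0.001]
contact_force: [-0.9, 8.6, 0.2]
opening: 0.004
```

```bash
python3 -c "
from h import *
loc()"
```

```text
t 44.92 pos [0.4874 0.1425 0.1064] q [ 0.7405  0.6721  0.0026 -0.0014] F [-0.9  8.6  0.2] op 0.004
lat y 0.1902 lat x 0.4708 yaw 84.46 Fx -1.7 Fy 8.5 M [ 1.76  0.03 -0.02]
```

Request:
move_arm(turn=[[0, 0, 0], [0, 0, 0], [0, 0, 0], [0, 0, 0], [0, 0, 0], [0, 0, 0], [0, 0, 0]], dp=[[0.6, 0, 0], [0.6, 0, 0], [0.3, 0, -0.6], [0, 0, -1], [0, 0, -1], [0, 0, -1], [0, 0, -0.5]], jaw=[1, 1, 1, 1, 1, 1, 1])

```text
clock: 45.5
tool_pos: [0.491, 0.1751, 0.2108]
eef_rot: [0.742, 0.671, 0.0, 0.001]
contact_force: [0.2, -0.4, 0.1]
opening: 0.007
```

```bash
python3 -c "
from h import *
loc()
s=r.snapshot('scene');t=r.snapshot('top');crop(s,250,120,410,240,5,'s31.png')
g=s['frame'].max(2)
for c,a,m in blobs(roi(g<50,335,175,360,200),15): print(c,a)
pv=np.array([.4773,.0225,.064])+np.array([.0993*.136,.995*.136,0])
for a in (0,.1,.2):
  th=a-.6; b=pv+.085*np.array([.0993*np.sin(th),.995*np.sin(th),np.cos(th)]); print(a,proj(s,b))
"
```

```text
t 45.5 pos [0.491  0.1751 0.2108] q [7.417e-01 6.707e-01 1.000e-04 9.000e-04] F [ 0.2 -0.4  0.1] op 0.007
lat y 0.223 lat x 0.4712 yaw 84.24 Fx 0.2 Fy -0.4 M [ 0.03 -0.06 -0.03]
[346.09259259 187.62962963] 54
0 [[345.30878119 188.8395022 ]]
0.1 [[348.19076891 188.28230504]]
0.2 [[351.23700031 188.06882491]]
```

View pics/s31.png

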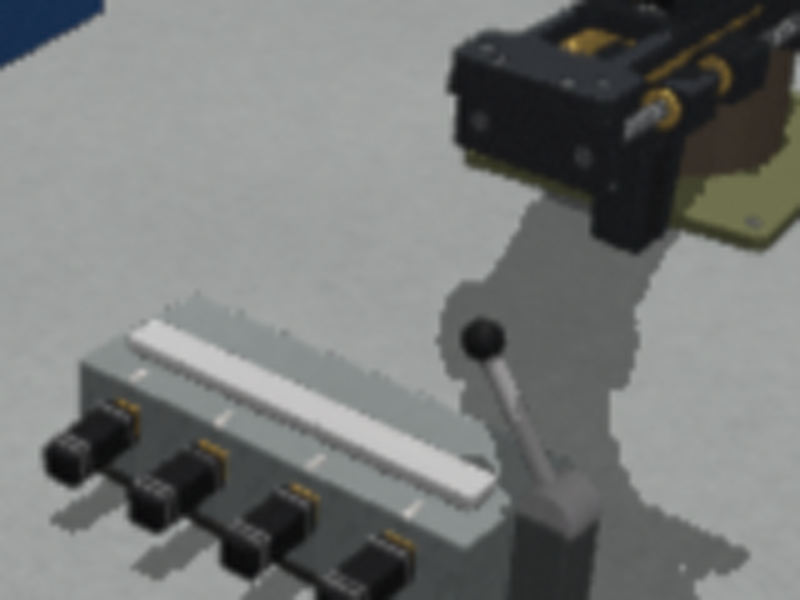

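Request:
move_arm(turn=[[0, 0, -0.0198], [0, 0, -0.0198], [0, 0, -0.0198], [0, 0, -0.0198], [0, 0, -0.0198], [0, 0, -0.0198], [0, 0, -0.0198], [0, 0, -0.0198], [0, 0, -0.0198], [0, 0, -0.0198]], dp=[[0, 0, 0], [0, 0, 0], [0, 0, 0], [0, 0, 0], [0, 0, 0], [0, 0, 0], [0, 0, 0], [0, 0, 0], [0, 0, 0], [0, 0, 0]], jaw=[1, 1, 1, 1, 1, 1, 1, 1, 1, 1])

```text
clock: 46.43
tool_pos: [0.4897, 0.1746, 0.2069]
eef_rot: [0.209, 0.978, -0.002, -0.001]
contact_force: [0.5, -0.6, -0.0]
opening: 0.005
```

```bash
python3 -c "
from h import *
plan([.4705,-.3531,.21],155.5)"
```

```text
t 46.43 pos [0.4897 0.1746 0.2069] q [ 0.2087  0.978  -0.0015 -0.0013] F [ 0.5 -0.6 -0. ] op 0.005
yaw 155.9 q7 0.09 M [ 0.01 -0.15 -0.02]
turn z total 0.0011
dp total units [ -8.06 -19.53  -0.12]
```

Request:
move_arm(turn=[[0, 0, 0], [0, 0, 0], [0, 0, 0], [0, 0, 0], [0, 0, 0], [0, 0, 0], [0, 0, 0], [0, 0, 0], [0, 0, 0], [0, 0, 0]], dp=[[-0.4, -1, 0], [-0.4, -1, 0], [-0.4, -1, 0], [-0.4, -1, 0], [-0.4, -1, 0], [-0.4, -1, 0], [-0.4, -1, 0], [-0.4, -1, 0], [-0.4, -1, 0], [-0.4, -1, 0]], jaw=[0, 0, 0, 0, 0, 0, 0, 0, 0, 0])

```text
clock: 47.27
tool_pos: [0.4765, -0.0949, 0.2071]
eef_rot: [0.212, 0.977, -0.001, -0.002]
contact_force: [1.3, 0.1, -0.8]
opening: 0.5
```

Request:
move_arm(turn=[[0, 0, 0], [0, 0, 0], [0, 0, 0], [0, 0, 0], [0, 0, 0], [0, 0, 0], [0, 0, 0], [0, 0, 0], [0, 0, 0], [0, 0, 0]], dp=[[-0.4, -1, 0], [-0.4, -1, 0], [-0.4, -1, 0], [-0.4, -1, 0], [-0.4, -1, 0], [-0.4, -1, 0], [-0.4, -1, 0], [-0.5, -1, 0], [-0.4, -1, 0], [-0.3, -0.4, 0]], jaw=[0, 0, 0, 0, 0, 0, 0, 0, 0, 0])

```text
clock: 48.1
tool_pos: [0.4687, -0.353, 0.2061]
eef_rot: [0.214, 0.977, -0.001, -0.003]
contact_force: [0.6, -1.5, 0.4]
opening: 0.5
```

Request:
move_arm(turn=[[0, 0, 0], [0, 0, 0], [0, 0, 0], [0, 0, 0], [0, 0, 0]], dp=[[0, 0, 0.8], [0, 0, 0.8], [0, 0, 0.8], [0, 0, 0], [0, 0, 0]], jaw=[0, 0, 0, 0, 0])

```text
clock: 48.52
tool_pos: [0.4703, -0.3479, 0.1468]
eef_rot: [0.212, 0.977, 0.0, -0.002]
contact_force: [-0.3, 0.7, 0.5]
opening: 0.501
```

```bash
python3 -c "
from h import *
plan([.4705,-.3531,.063],155.5)"
```

```text
t 48.52 pos [ 0.4703 -0.3479  0.1468] q [ 2.115e-01  9.774e-01  5.000e-04 -2.400e-03] F [-0.3  0.7  0.5] op 0.501
yaw 155.58 q7 1.02 M [ 0.06 -0.14  0.03]
turn z total 0.0002
dp total units [-0.09 -0.19  3.35]
```

Request:
move_arm(turn=[[0, 0, 0], [0, 0, 0], [0, 0, 0], [0, 0, 0], [0, 0, 0]], dp=[[-0.09, -0.19, 0.7], [0, 0, 0.7], [0, 0, 0.4], [0, 0, 0], [0, 0, 0]], jaw=[0, 0, 0, 0, 0])

```text
clock: 48.93
tool_pos: [0.4723, -0.3533, 0.1041]
eef_rot: [0.211, 0.977, 0.0, -0.0]
contact_force: [0.0, -0.5, 0.7]
opening: 0.504
```

```bash
python3 -c "
from h import *
plan([.4705,-.3531,.063],155.5)
s=r.snapshot('scene');crop(s,140,90,260,200,5,'s32.png')"
```

```text
t 48.93 pos [ 0.4723 -0.3533  0.1041] q [ 2.115e-01  9.774e-01  1.000e-04 -0.000e+00] F [ 0.  -0.5  0.7] op 0.504
yaw 155.58 q7 0.98 M [ 0.05 -0.08  0.02]
turn z total 0.0002
dp total units [ 0.07 -0.02  1.64]
```

View pics/s32.png

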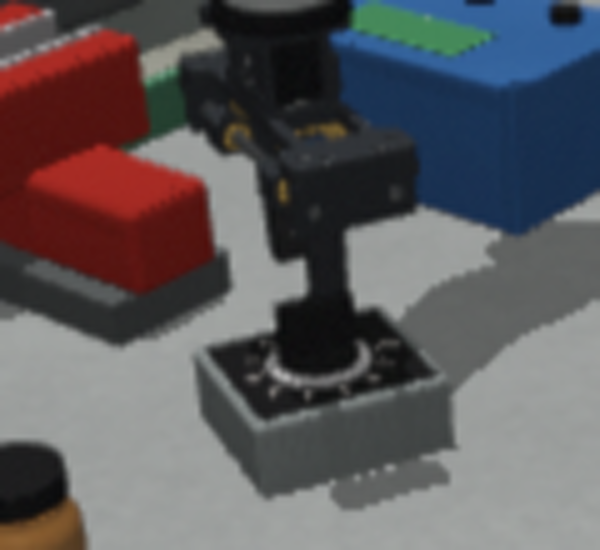

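Request:
move_arm(turn=[[0, 0, 0], [0, 0, 0], [0, 0, 0], [0, 0, 0], [0, 0, 0], [0, 0, 0], [0, 0, 0], [0, 0, 0], [0, 0, 0], [0, 0, 0]], dp=[[0.05, -0.02, 0.5], [0, 0, 0.6], [0, 0, 0.5], [0, 0, 0], [0, 0, 0], [0, 0, 0], [0, 0, 0], [0, 0, 0], [0, 0, 0], [0, 0, 0]], jaw=[0, 0, 0, 0, 1, 1, 1, 1, 1, 1], newtons=25)

```text
clock: 49.82
tool_pos: [0.4713, -0.3535, 0.0643]
eef_rot: [0.212, 0.977, -0.0, 0.001]
contact_force: [-0.2, 1.1, 2.3]
opening: 0.154
```

```bash
python3 -c "
from h import *
plan([.4705,-.3531,.063],155.5)"
```

```text
t 49.82 pos [ 0.4713 -0.3535  0.0643] q [ 2.119e-01  9.773e-01 -0.000e+00  6.000e-04] F [-0.2  1.1  2.3] op 0.154
yaw 155.53 q7 0.93 M [ 0.16 -0.12 -0.18]
turn z total 0.0001
dp total units [0.03 0.   0.05]
```

Request:
move_arm(turn=[[0, 0, 0.016], [0, 0, 0.016], [0, 0, 0.016], [0, 0, 0.016], [0, 0, 0.016], [0, 0, 0.016], [0, 0, 0.016], [0, 0, 0.016], [0, 0, 0.016], [0, 0, 0.016]], dp=[[0, 0, 0], [0, 0, 0], [0, 0, 0], [0, 0, 0], [0, 0, 0], [0, 0, 0], [0, 0, 0], [0, 0, 0], [0, 0, 0], [0, 0, 0]], jaw=[1, 1, 1, 1, 1, 1, 1, 1, 1, 1])

```text
clock: 50.65
tool_pos: [0.471, -0.3537, 0.0643]
eef_rot: [0.658, 0.753, -0.0, 0.0]
contact_force: [-0.7, 0.9, 2.9]
opening: 0.158
```

Request:
move_arm(turn=[[0, 0, 0.016], [0, 0, 0.016], [0, 0, 0.016], [0, 0, 0.016], [0, 0, 0.016], [0, 0, 0.016], [0, 0, 0.016], [0, 0, 0.016], [0, 0, 0.016], [0, 0, 0.016]], dp=[[0, 0, 0], [0, 0, 0], [0, 0, 0], [0, 0, 0], [0, 0, 0], [0, 0, 0], [0, 0, 0], [0, 0, 0], [0, 0, 0], [0, 0, 0]], jaw=[1, 1, 1, 1, 1, 1, 1, 1, 1, 1])

```text
clock: 51.48
tool_pos: [0.4707, -0.3536, 0.0643]
eef_rot: [0.939, 0.343, -0.0, 0.0]
contact_force: [-1.2, 0.0, 4.1]
opening: 0.158
```

```bash
python3 -c "
from h import *
plan([.4705,-.3531,.063],-24.5)
s=r.snapshot('scene');crop(s,140,90,260,200,5,'s33.png')"
```

```text
t 51.48 pos [ 0.4707 -0.3536  0.0643] q [ 9.394e-01  3.427e-01 -1.000e-04  1.000e-04] F [-1.2  0.   4.1] op 0.158
yaw 40.09 q7 -0.53 M [ 0.1   0.26 -0.02]
turn z total 0.1794
dp total units [-0.01 -0.02  0.05]
```

View pics/s33.png

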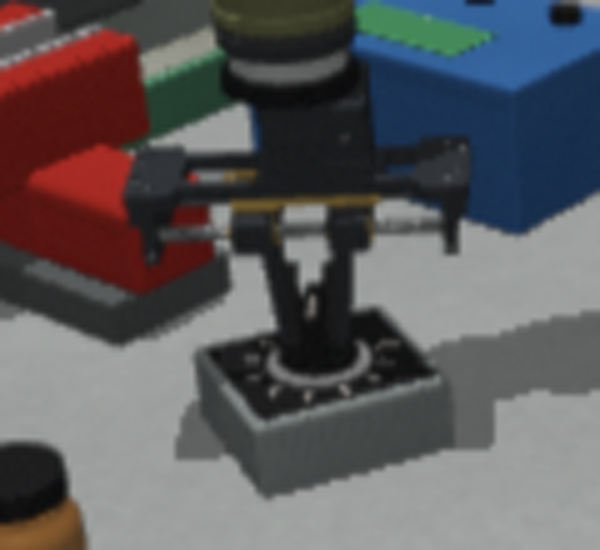

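Request:
move_arm(turn=[[0, 0, 0.016], [0, 0, 0.016], [0, 0, 0.016], [0, 0, 0.016], [0, 0, 0.016], [0, 0, 0.016], [0, 0, 0.016], [0, 0, 0.016], [0, 0, 0.016], [0, 0, 0.012]], dp=[[0, 0, 0], [0, 0, 0], [0, 0, 0], [0, 0, 0], [0, 0, 0], [0, 0, 0], [0, 0, 0], [0, 0, 0], [0, 0, 0], [0, 0, 0]], jaw=[1, 1, 1, 1, 1, 1, 1, 1, 1, 1])

```text
clock: 52.37
tool_pos: [0.4706, -0.3533, 0.0643]
eef_rot: [0.99, -0.139, -0.0, -0.0]
contact_force: [-2.2, 0.9, 5.6]
opening: 0.157
```

Request:
move_arm(turn=[[0, 0, 0], [0, 0, 0], [0, 0, 0]], dp=[[0, 0, 0], [0, 0, 0], [0, 0, 0]], jaw=[1, 1, 1])

```text
clock: 52.62
tool_pos: [0.4706, -0.3533, 0.0643]
eef_rot: [0.991, -0.136, -0.0, -0.0]
contact_force: [-1.4, 0.7, 5.1]
opening: 0.158
```

```bash
python3 -c "
from h import *
plan([.4705,-.3531,.063],-24.5)"
```

```text
t 52.62 pos [ 0.4706 -0.3533  0.0643] q [ 9.907e-01 -1.363e-01 -1.000e-04 -2.000e-04] F [-1.4  0.7  5.1] op 0.158
yaw -15.67 q7 -1.14 M [ 0.21  0.41 -0.07]
turn z total 0.0245
dp total units [-0.01 -0.01  0.05]
```

Request:
move_arm(turn=[[0, 0, 0.01], [0, 0, 0.01], [0, 0, 0], [0, 0, 0]], dp=[[0, 0, 0], [0, 0, 0], [0, 0, 0], [0, 0, 0]], jaw=[1, 1, 1, 1])

```text
clock: 52.95
tool_pos: [0.4706, -0.3533, 0.0643]
eef_rot: [0.98, -0.199, -0.0, -0.0]
contact_force: [-1.5, 0.9, 5.2]
opening: 0.16
```

```bash
python3 -c "
from h import *
plan([.4705,-.3531,.063],-24.5)"
```

```text
t 52.95 pos [ 0.4706 -0.3533  0.0643] q [ 9.801e-01 -1.985e-01 -1.000e-04 -2.000e-04] F [-1.5  0.9  5.2] op 0.16
yaw -22.9 q7 -1.22 M [ 0.21  0.39 -0.21]
turn z total 0.0044
dp total units [-0.01 -0.    0.05]
```

Within 2° of the sixth click; release and lift.

Request:
move_arm(turn=[[0, 0, 0], [0, 0, 0], [0, 0, 0], [0, 0, 0], [0, 0, 0], [0, 0, 0], [0, 0, 0], [0, 0, 0]], dp=[[0, 0, 0], [0, 0, 0], [0, 0, 0], [0, 0, 0], [0, 0, -0.5], [0, 0, -1], [0, 0, -1], [0, 0, -1]], jaw=[0, 0, 0, 0, 0, 0, 0, 0])

```text
clock: 53.62
tool_pos: [0.4706, -0.3535, 0.1528]
eef_rot: [0.98, -0.199, -0.0, -0.0]
contact_force: [-0.0, -0.1, 0.7]
opening: 0.498
```

Request:
move_arm(turn=[[0, 0, 0], [0, 0, 0], [0, 0, 0], [0, 0, 0], [0, 0, 0], [0, 0, 0]], dp=[[0, 1, -1], [0, 1, -0.5], [0, 1, 0], [0, 1, 0], [0, 1, 0], [0, 0, 0]], jaw=[0, 0, 0, 0, 0, 0])

```text
clock: 54.12
tool_pos: [0.4176, -0.475, 0.1902]
eef_rot: [0.979, -0.203, -0.0, 0.003]
contact_force: [-0.9, -1.6, 0.2]
opening: 0.502
```

```bash
python3 -c "
from h import *
st()
s=r.snapshot('scene');crop(s,165,100,405,280,3.3,'s34.png')
t=r.snapshot('top');crop(t,340,180,430,260,8,'t34.png')"
```

```text
t 54.12 pos [ 0.4176 -0.475   0.1902] q [ 9.792e-01 -2.031e-01 -2.000e-04  3.200e-03] F [-0.9 -1.6  0.2] op 0.502
```

View pics/s34.png

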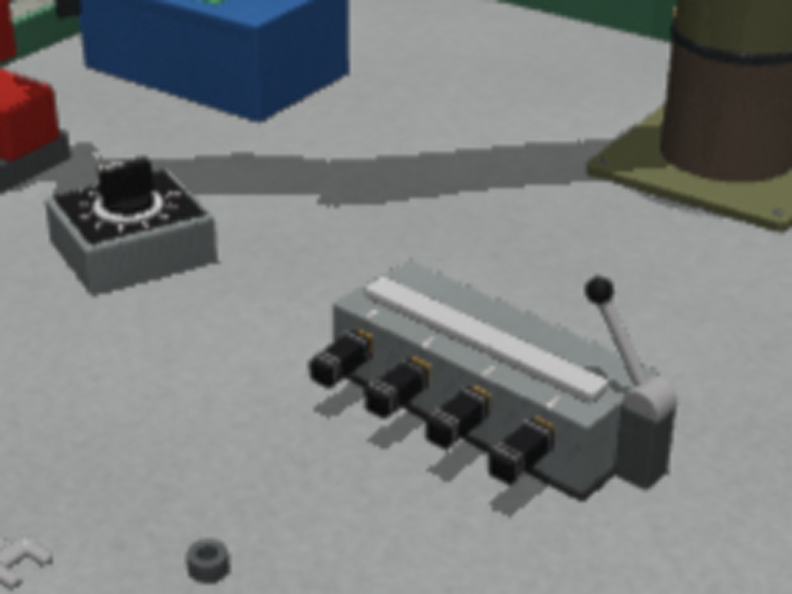

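View pics/t34.png

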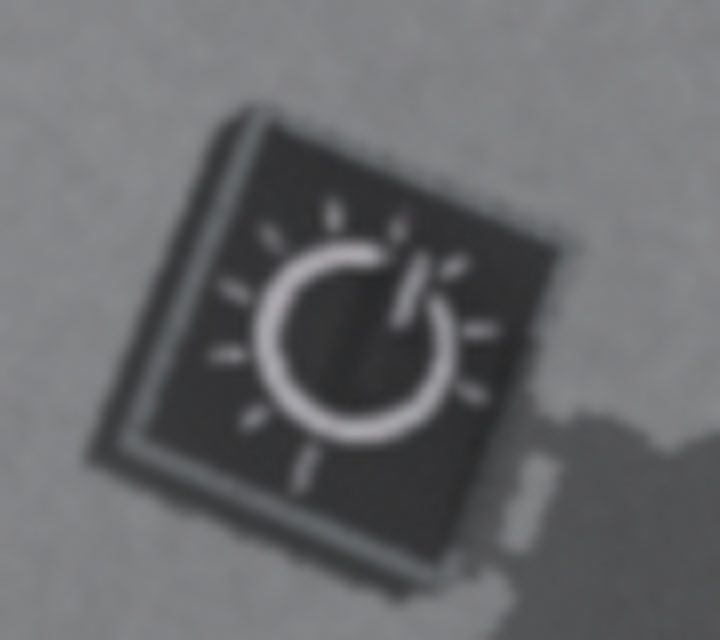

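Request:
move_arm(turn=[[0, 0, 0], [0, 0, 0], [0, 0, 0]], dp=[[0, 0, 0], [0, 0, 0], [0, 0, 0]], jaw=[0, 0, 0])

```text
clock: 54.47
tool_pos: [0.4229, -0.4671, 0.1888]
eef_rot: [0.98, -0.198, 0.0, -0.0]
contact_force: [-0.5, -0.6, -0.3]
opening: 0.499
```

```bash
python3 -c "
from h import *
t=r.snapshot('top');U=lambda u,v:(340+u/8-.44,180+v/8-.44)
L=[onz(t,U(*p),.09)[:2] for p in[(423,258),(397,327)]];print('pointer ang',np.degrees(np.arctan2(*(L[0]-L[1])[::-1])),'expect -24.5')
print(r.finish_job())"
```

```text
pointer ang -24.54040824458781 expect -24.5
the job is handed in; nothing more can be done
None
```

The job is done in the order asked and was handed in at about 54.5 s on the robot clock.

- **Selector to zero:** it started at click 4. I turned it anticlockwise until it stopped, with about 0.6 N m felt at the stop, and the pointer then lay along the long tick.
- **Lever open:** I pushed it until the stop resisted at about 6 N.
- **Plugs:** all four were on the bench, and I pushed one into each terminal. Each met the face at the same depth to within 1 mm, with 9–13 N of push, and the last picture shows all four grips against the face.
- **Lever shut:** I pushed it back until the stop resisted at about 8.5 N. The ball then stood in the same pixel place as at the start.
- **Selector to click six:** I turned it clockwise and let go about 2° short, so it fell into the sixth click. The final pointer angle measured −24.5°, where −24.5° was expected.

**Checks that failed or disagreed:**
- The scene camera put the terminals about 3 mm sideways from where the top camera did. I used the top camera, and all the plugs went in without resistance.
- My first grasp of the first plug was about 9 mm too high, so I opened the gripper and took it again.
- None of the other checks failed. I saw no plug knocked aside and no slip of the grip.

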